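# Steady the ball grader and grade the loose check-valve balls

## Task

The ball grader rocks on the bench: screw its levelling foot down by the black bar knob until it stands firm. Then load all the loose balls from the rubber mat into its blue trough, tip the trough by its handle so that they run down the lane and drop into the bins for their sizes, and lay the trough back down; a ball that strays must end in its own bin too. Do not shift the tin, the carton or the wrench.

Things in the scene. Friction and masses are not known exactly. Their poses are not given: they have to be found in the camera images.
- grader: Grey steel ball grader, 0.29 x 0.37 x 0.23 m high, on four feet; does not slide. Origin on the bench under the lane; y axis down the lane, x axis from the bins to the tall back sheet. At the (-x, -y) end a blue tipping trough, at the (-x, +y) corner the levelling screw, between them three bins. Bin walls 56 mm over the bench, lane side wall (x -0.03) up to 0.19 m.
- lane (a point): Bottom of the V-shaped sorting lane (sheets at 35 degrees, 52 mm wide) at the end of its head, 0.129 m over the bench; axes as the grader's. The lane falls 17 degrees to +y: a 23.5 mm wide slot from y -0.06 to 0.08, a 36 mm slot to y 0.15, then open to y 0.22. Each ball drops through the first gap wider than itself into the bin below.
- frame (a joint): Lean of the grader (rad): 0 when firm on all four feet, up to 0.02 when the knob corner sags because its foot is screwed in too far. It rocks about the line between the two feet at (-0.15, -0.15) and (0.04, 0.18) in the grader's frame. Below 0.003 it is as good as firm.
- foot_screw (a joint): Turn of the levelling screw (rad), growing clockwise seen from above; that drives the foot down 0.64 mm per rad and lifts the corner. Starts at 1.5 to 4; the grader comes firm near 8.0. Beyond that it gets stiff and may spring back a little; stop at 8.8. Several grips are needed. Drag 0.04 N m; stays where left.
- knob_grip (a point): Centre of the black bar knob on the levelling screw, about 0.10 m over the bench. The bar is 54 mm long (point x), 14 mm thick (point y), 26 mm high, and turns with the screw. Under it only the 13 mm shank; the corner block's top is about 50 mm below. Free space all round.
- foot_pad (a point): Centre of the underside of the levelling foot: z is 0 when it touches the bench.
- trough (a joint): Tip angle of the blue trough (rad): 0 at rest, when its floor falls 12 degrees to the closed rear so that balls stay in; 0.75 fully up. Balls run out above about 0.35; 0.5 to 0.6 empties it within some seconds; tipped too fast, small balls may overrun their slot. Weighs 0.45 kg and falls back when let go.
- trough_mouth (a point): Bottom of the trough's open mouth, on its hinge (the point's y axis), 0.16 m up; turns with the trough. The trough is an open V, 35 degree sides 28 mm high, 80 mm wide on top, 210 mm long, running to the point's -x and at rest dropping 44 mm to its rear. Holds five balls in single file, rolled to the rear: add each on the mouth side of the last. A ball's centre lies 1.22 radii over the bottom line.
- trough_handle (a point): Middle of the bail handle over the trough's rear: a round steel bar 10 mm thick, 80 mm long (point y axis), 66 mm over the trough's bottom line, 0.21 m behind the hinge. Gripped from above it turns in the fingers; it moves in an arc about the hinge, up and towards the lane.
- bin_20 (a point): Bin for 20 mm balls, under the 23.5 mm slot: middle of its open front, 2 mm over the floor. Axes as the grader's. 82 mm wide (y); reaches from x -0.06 (a lip standing 22 mm over the floor) to x 0.13 (below the lane). The floor falls 9 degrees to -x, so balls roll to the lip.
- bin_32 (a point): Bin for 32 mm balls, under the 36 mm slot: the same, but 67 mm wide.
- bin_45 (a point): Bin for 45 mm balls, under the open end of the lane: the same, 67 mm wide.
- mat: Black soft rubber parts mat on the bench, 190 x 220 x 3 mm with a rim 7 mm high and 6 mm wide; origin on the bench under its centre. The balls start on it and hardly roll there. Fixed.
- tin: Green tin, 72 mm diameter, 95 mm high; origin at its underside. A bystander.
- carton: Open cardboard box of bolts, 130 x 100 x 75 mm; origin at its underside. A bystander.
- wrench: Steel wrench, 200 mm long, lying flat; origin at its middle, on the bench. A bystander.
- ball_1: Check-valve ball, bright steel, 20 mm diameter; origin at its centre. Absent from some starts. Belongs in bin_20. Rolls some way on the bench, freely on the grader.
- ball_2: Check-valve ball, brass, 20 mm diameter; origin at its centre. Absent from some starts. Belongs in bin_20. Rolls some way on the bench, freely on the grader.
- ball_3: Check-valve ball, brass, 32 mm diameter; origin at its centre. Absent from some starts. Belongs in bin_32. Rolls some way on the bench, freely on the grader.
- ball_4: Check-valve ball, bright steel, 32 mm diameter; origin at its centre. Absent from some starts. Belongs in bin_32. Rolls some way on the bench, freely on the grader.
- ball_5: Check-valve ball, bright steel, 45 mm diameter; origin at its centre. Absent from some starts. Belongs in bin_45. Rolls some way on the bench, freely on the grader.
- ball_6: Check-valve ball, reddish bronze, 45 mm diameter; origin at its centre. Absent from some starts. Belongs in bin_45. Rolls some way on the bench, freely on the grader.

How it is judged:
By the outcome, as a careful person would: the job done as asked, in the order asked, and still so for the second after the job is handed in, with the robot touching nothing.
Of ball_1, ball_2, ball_3, ball_4, ball_5, ball_6 only 3 to 5 are there at a start; the rules pass over those that are not, and their reading is None.
At some moment in a run one of ball_1, ball_2, ball_3, ball_4, ball_5, ball_6 may be knocked a few centimetres aside while the robot is not near it.
Once in a run the grip may slacken for a moment while it holds something.
It also fails if it takes over 210 s, if anything falls off the work surface, if the arm or the gripper's body presses on something with over 40 N, if the wrist force passes 120 N, or if a joint passes its speed limit or range.

## Robot

A 6-joint arm with a two-finger parallel gripper is mounted at the origin on the work surface. World frame = base frame: x ahead of the robot, y to its left, z up, the work surface at z = 0. Lengths are in m, angles in degrees, forces in N, time in s.
With the tool pointing down it reaches from about 0.4 to 0.825 m from the base axis. Payload 7 kg.
Tool frame: the origin (TCP) lies at the very end of the fingers, on their centre line; the grasp point (between the pads) lies 19 mm behind it; z points along the fingers, y is the direction in which the jaws open and shut (so a half turn about z gives the same grasp; the last joint's range is limited). The gripper opens to 88 mm and grips with 3 to 60 N. Pads are 19 mm wide; open, the fingers measure 130 mm over their backs; the gripper's body (78 mm by 193 mm) begins 47 mm behind the grasp point.
Start: joints at [-50.415, 20.546, 0.682, 0, -70.136, -16.507], TCP at [0.265, -0.621, 0.227] pointing down, gripper open.
Joint ranges: [-176.03, 176.03], [-82.01, 121.73], [-58.28, 71.71], [-173.87, 95.51], [-174.79, -0.11], [-173.66, 173.66]. Speed limits (degrees/s): [136.94, 136.94, 172.46, 180, 180, 180].

## Interface

Orientations are given as [roll, pitch, yaw] about the fixed x, y, z axes, in that order (R = Rz(yaw) Ry(pitch) Rx(roll)).
In Python, from plant import telemetry, optics, ctrl gives the robot as it stands.
- The arm moves only by the tool servo_tool, never from a script. Its argument "rows" is a list of rows, each a list of 3 entries, a list of its own where there are three numbers: the shift along the tool's x, y, z in m, then the turn, a rotation vector about the tool's x, y, z in units of 6 degrees (1.0 is 6 degrees), then the closure, from 0 (fully open) to 1 (shut). A call has 1 to 20 rows; each row shifts and turns the commanded pose from where the row before left it, along the tool's axes as they then stand; what a row does not reach is not made up. A row lasts 1/12 s, in which the tool goes at most 41.7 mm and 7.16 degrees, less where a joint would pass 70% of its speed; a pose out of reach is approached as far as the arm can. A call is refused whole if a number of a shift passes 0.0417 or a number of a turn 1, either way. A call with a gripper value outside its range is refused whole. The fingers move at their own pace and stop on an object; the grip force is fixed at half the most. Time passes only in rows, so rows that do not move let the fingers close. It gives the time, the measured TCP pose, the force and the opening at its end, in the units of the state.
- telemetry.get_obs(): the state, without advancing time (a new reading comes with each control period).
- optics.snapshot(name): name is "scene" or "top" or "wrist"; returns the picture (400x640x3 uint8, red, green, blue); there is no depth.
- optics.camera_info(name): a dict with "mtx" (3x3 intrinsics, pixels), "rvec" (rotation vector, rad) and "tvec" (3), from world to camera coordinates, as OpenCV has them. Camera axes: x right, y down, z forward; pixel columns grow to the right and rows downward; lengths in m; the calibration is good to about 2 mm. The wrist camera is an equidistant fisheye: a pixel r from the principal point sees the ray r / f radians off the axis. A picture is of the moment at which its call begins: read the wrist's pose just before it. camera_info takes no time and is no camera call; for the wrist camera it gives the pose at the moment of the call.
- ctrl.close_job(): hands the job in, once; it reports no verdict.
The state is a dict: "clock": time; "joint_pos": joint angles; "qvel": joint speeds; "tau": joint torques, N m; "tool_pos": TCP position; "orientation": TCP orientation; "force": force on the tool from outside, world axes, zero at the start; "moment": the same for the moment, N m; "opening": finger opening in m.
Only numpy, scipy, OpenCV 4.12 (cv2) and the standard library are available. Lean on these libraries where they do the work, as an engineer would, in place of code of your own. Each camera call takes 0.05 s, during which the arm holds its last target.

## Working session

There is one attempt and no reset: what is moved stays moved. The work goes in short steps, Python scripts to look and compute and a tool call to move; the robot and the scene stay as the last step left them, time stands still between calls to the robot, and variables do not carry over. Pictures are saved under pics/ and viewed, and the job is handed in when it is done.

Besides the shell and the picture viewer there is one more tool, called after "Call:" as name(argument=value, ...) on one line, values as JSON. servo_tool: Moves the arm, as the interface text tells. Its arguments: {"type":"object","properties":{"rows":{"type":"array"}},"required":["rows"]}

```bash
ls; mkdir -p pics; python3 - <<'E'
from plant import telemetry, optics, ctrl
import cv2
print(telemetry.get_obs())
for n in ["scene","top","wrist"]:
    im=optics.snapshot(n); cv2.imwrite(f"pics/a_{n}.png",im[:,:,::-1]); print(n,optics.camera_info(n))
E
```

```text
pics
{'clock': 0.0, 'joint_pos': array([-5.04131249e+01,  2.05899249e+01,  6.33492985e-01, -2.04250872e-02,
       -7.01347421e+01, -1.65060407e+01]), 'qvel': array([ 0.07232137,  0.01522247,  0.05285465,  0.00634483,  0.09388913,
       -0.13597019]), 'tau': array([ 4.52547274e-04, -5.82719135e+01,  2.93052649e+01,  6.99710011e+00,
        6.86355546e-03, -1.64143175e-04]), 'tool_pos': array([ 0.26439698, -0.6205332 ,  0.22563663]), 'orientation': array([ 1.79907128e+02, -7.49692869e-03, -1.56926115e+02]), 'force': array([0.39795891, 0.24508333, 0.89410514]), 'moment': array([-0.031724  , -0.04951253, -0.01174957]), 'opening': 0.08729353260203344}
scene {'mtx': array([[396.35855969,   0.        , 318.74455135],
       [  0.        , 396.35855969, 201.03243853],
       [  0.        ,   0.        ,   1.        ]]), 'rvec': array([ 1.8204258 ,  1.94424265, -0.6197112 ]), 'tvec': array([-0.03858194, -0.39415429,  1.74961513])}
top {'mtx': array([[378.33518043,   0.        , 316.51933696],
       [  0.        , 378.33518043, 197.14237012],
       [  0.        ,   0.        ,   1.        ]]), 'rvec': array([ 2.04953474, -2.17905398,  0.22591878]), 'tvec': array([0.10664937, 0.59256421, 1.00393681])}
wrist {'mtx': array([[309.70691629,   0.        , 320.95071568],
       [  0.        , 309.70691629, 202.95994422],
       [  0.        ,   0.        ,   1.        ]]), 'rvec': array([-1.64652597, -2.48835657, -0.32272537]), 'tvec': array([ 0.67333496, -0.03249172,  0.38952088])}
```

View pics/a_scene.png

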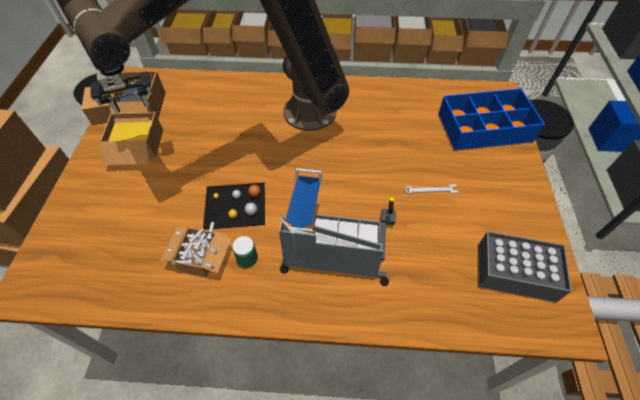

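View pics/a_top.png

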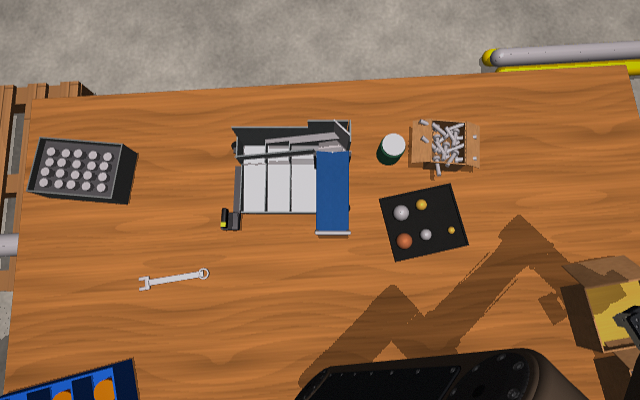

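View pics/a_wrist.png

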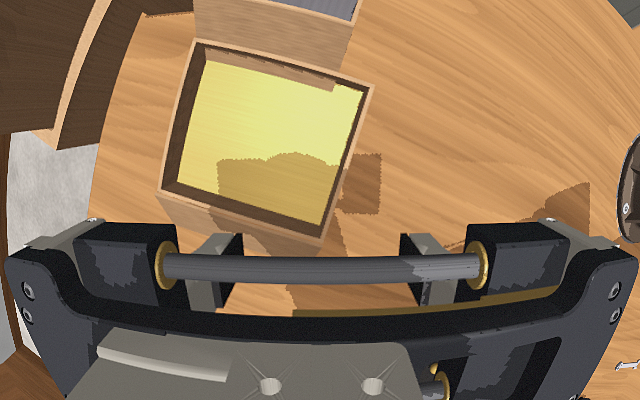

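The five balls on the mat in the top view are bright steel at (401,213), brass at (421,204), small brass at (451,230), steel at (426,235) and bronze at (404,241). The blue trough is around (333,192), its handle bar at (333,233) and the knob near (226,218). I'll zoom in and measure.

```bash
cat > h.py <<'E'
import numpy as np, cv2
from scipy.spatial.transform import Rotation as Rn
from plant import telemetry, optics, ctrl
def cam(n):
    c=optics.camera_info(n); R=cv2.Rodrigues(np.array(c['rvec'],float))[0]
    return c['mtx'],R,np.array(c['tvec'],float).ravel()
def ray(n,px,C=None):
    K,R,t=C or cam(n); v=np.array([(px[0]-K[0,2])/K[0,0],(px[1]-K[1,2])/K[1,1]])
    if n=='wrist':
        r=np.hypot(*v); d=np.array([*(v/r*np.sin(r)),np.cos(r)]) if r>1e-9 else np.array([0,0,1.])
    else: d=np.array([*v,1.])
    d=R.T@d; return -R.T@t, d/np.linalg.norm(d)
def plane(n,px,z,C=None):
    o,d=ray(n,px,C); return o+d*(z-o[2])/d[2]
def proj(n,P,C=None):
    K,R,t=C or cam(n); p=R@np.array(P,float)+t
    if n=='wrist':
        rho=np.hypot(p[0],p[1]); th=np.arctan2(rho,p[2]); v=p[:2]/max(rho,1e-9)*th
    else: v=p[:2]/p[2]
    return np.array([v[0]*K[0,0]+K[0,2],v[1]*K[1,1]+K[1,2]])
def tri(obs):
    A=np.zeros((3,3));b=np.zeros(3)
    for n,px,*C in obs:
        o,d=ray(n,px,*C); M=np.eye(3)-np.outer(d,d); A+=M;b+=M@o
    P=np.linalg.solve(A,b); return P,[float(np.linalg.norm(np.cross(P-ray(n,px,*C)[0],ray(n,px,*C)[1]))) for n,px,*C in obs]
def snap(n,f):
    im=optics.snapshot(n)[:,:,::-1].copy(); cv2.imwrite(f'pics/{f}.png',im); return im
def crop(im,x0,y0,x1,y1,s,f):
    cv2.imwrite(f'pics/{f}.png',cv2.resize(im[y0:y1,x0:x1],None,fx=s,fy=s,interpolation=cv2.INTER_CUBIC))
def st():
    o=telemetry.get_obs(); print('t',round(o['clock'],2),'tcp',np.round(o['tool_pos'],4),'rpy',np.round(o['orientation'],2),'F',np.round(o['force'],1),'M',np.round(o['moment'],2),'op',round(o['opening'],4),'q',np.round(o['joint_pos'],1)); return o
def delta(P=None,rpy=None,yawdown=None):
    """print tool-frame shift and rotvec (6deg units) from current pose to world P / rpy"""
    o=telemetry.get_obs(); R=Rn.from_euler('xyz',o['orientation'],degrees=True)
    if P is not None: print('shift tool',np.round(R.inv().apply(np.array(P)-o['tool_pos']),4),'rows>=',round(np.linalg.norm(np.array(P)-o['tool_pos'])/.0417,1))
    if rpy is not None:
        G=Rn.from_euler('xyz',rpy,degrees=True); print('turn(6deg)',np.round((R.inv()*G).as_rotvec(degrees=True)/6,3))
E
python3 - <<'E'
from h import *
t=cv2.imread('pics/a_top.png'); s=cv2.imread('pics/a_scene.png')
crop(t,200,110,480,270,2.8,'c1'); crop(s,190,150,430,300,3.3,'c2')
E
```

```text
(no output)
```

View pics/c1.png

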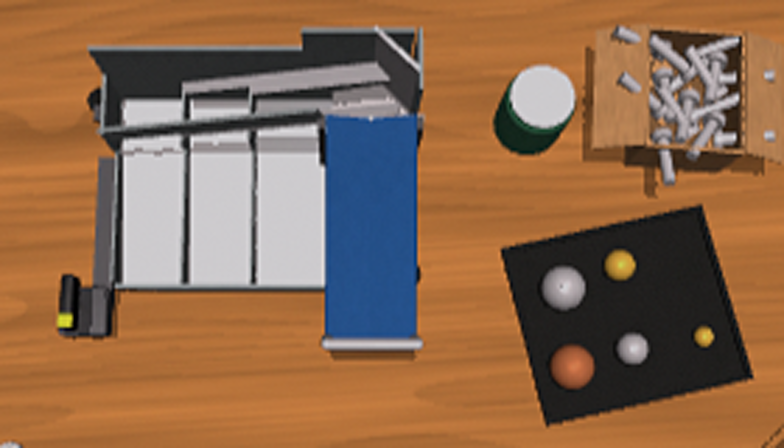

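View pics/c2.png

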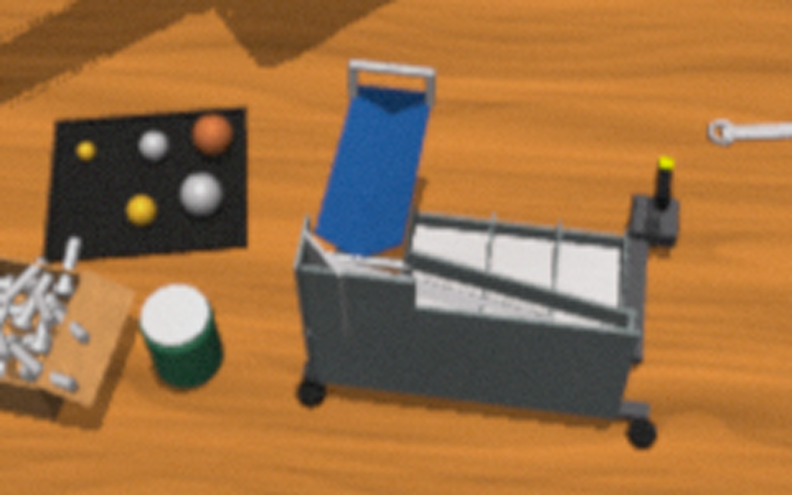

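```bash
python3 - <<'E'
from h import *
T=cam('top');S=cam('scene')
t=cv2.imread('pics/a_top.png'); s=cv2.imread('pics/a_scene.png')
c1=lambda x,y:(200+x/2.8-.3,110+y/2.8-.3)
c2=lambda x,y:(190+x/3.3-.3,150+y/3.3-.3)
def T2(name,a,b):
    P,e=tri([('top',c1(*a),T),('scene',c2(*b),S)]); print(name,np.round(P,4),np.round(e,4))
T2('handle +y',(323,343),(433,71)); T2('handle -y',(421,343),(350,64))
T2('knob yellow top',(66,319),(666,162))
T2('sheet corner',(90,48),(636,326))
# yellow tip, balls via masks
for n,im in(('top',t),('scene',s)):
    hsv=cv2.cvtColor(im,cv2.COLOR_BGR2HSV)
    m=(cv2.inRange(hsv,(25,150,120),(35,255,255)))
    k,l,stt,c=cv2.connectedComponentsWithStats(m)
    print(n,'yel',[(np.round(c[i],1).tolist(),int(stt[i,4])) for i in range(1,k) if stt[i,4]>5])
P=dict(b5=((565,288),(202,194),.0225),b3=((620,265),(141,209),.016),b2=((704,337),(86,151),.01),b4=((632,348),(154,145),.016),b6=((572,367),(212,134),.0225))
for k,(a,b,r) in P.items():
    T2(k,a,b); print('   plane',np.round(plane('top',c1(*a),r+.003,T),4),np.round(plane('scene',c2(*b),r+.003,S),4))
for k,a in dict(bincorner=(117,287),binr=(325,287)).items(): print(k,plane('top',c1(*a),.056,T))
E
```

```text
handle +y [0.4852 0.0806 0.1853] [0. 0.]
handle -y [ 0.4802 -0.0043  0.1839] [0.0002 0.0002]
knob yellow top [0.531  0.3217 0.1124] [0.0008 0.0008]
sheet corner [0.7669 0.2766 0.194 ] [0.0003 0.0003]
top yel [([489.8, 52.3], 36), ([580.1, 66.1], 537), ([421.5, 204.0], 6), ([222.9, 223.9], 24)]
scene yel [([391.5, 199.0], 12)]
b5 [ 0.5445 -0.1699  0.0283] [0.0018 0.0018]
   plane [ 0.5451 -0.1725  0.0255] [ 0.5429 -0.1687  0.0255]
b3 [ 0.5658 -0.232   0.0245] [0.0002 0.0002]
   plane [ 0.5667 -0.2338  0.019 ] [ 0.5624 -0.2335  0.019 ]
b2 [ 0.4869 -0.3119  0.0157] [0.0004 0.0004]
   plane [ 0.4871 -0.3133  0.013 ] [ 0.4851 -0.3126  0.013 ]
b4 [ 0.4794 -0.2343  0.0235] [0.0003 0.0003]
   plane [ 0.4798 -0.2359  0.019 ] [ 0.4762 -0.2355  0.019 ]
b6 [ 0.4635 -0.1702  0.0282] [0. 0.]
   plane [ 0.4637 -0.1708  0.0255] [ 0.4616 -0.171   0.0255]
bincorner [0.56891001 0.28301932 0.056     ]
binr [0.55614419 0.07485271 0.056     ]
```

Call:
servo_tool(rows=[[[-0.026,0.031,-0.006],[0,0,0],0],[[-0.026,0.031,-0.006],[0,0,0],0],[[-0.026,0.031,-0.006],[0,0,0],0],[[-0.026,0.031,-0.006],[0,0,0],0],[[-0.026,0.031,-0.006],[0,0,0],0],[[-0.026,0.031,-0.006],[0,0,0],0],[[-0.026,0.031,-0.006],[0,0,0],0],[[-0.026,0.031,-0.006],[0,0,0],0],[[-0.026,0.031,0],[0,0,0],0],[[-0.026,0.031,0],[0,0,0],0],[[-0.026,0.031,0],[0,0,0],0],[[-0.026,0.031,0],[0,0,0],0],[[-0.026,0.031,0],[0,0,0],0],[[-0.026,0.031,0],[0,0,0],0],[[-0.026,0.031,0],[0,0,0],0],[[-0.026,0.031,0],[0,0,0],0],[[-0.026,0.031,0],[0,0,0],0],[[-0.026,0.031,0],[0,0,0],0],[[-0.026,0.031,0],[0,0,0],0],[[-0.026,0.031,0],[0,0,0],0]])

```text
clock: 1.82
tool_pos: [0.4998, 0.1554, 0.2746]
orientation: [180.0, 0.0, -156.9]
force: [1.1, -0.3, 0.3]
opening: 0.0878
```

Call:
servo_tool(rows=[[[-0.026,0.031,0],[0,0,0],0],[[-0.026,0.031,0],[0,0,0],0],[[0,0,0],[0,0,-1],0],[[0,0,0],[0,0,-1],0],[[0,0,0],[0,0,-1],0],[[0,0,0],[0,0,-1],0],[[0,0,0],[0,0,-1],0],[[0,0,0],[0,0,-1],0],[[0,0,0],[0,0,-1],0],[[0,0,0],[0,0,-1],0],[[0,0,0],[0,0,-1],0],[[0,0,0],[0,0,-1],0],[[0,0,0],[0,0,-1],0],[[0,0,0],[0,0,-1],0],[[0,0,0],[0,0,-1],0],[[0,0,0],[0,0,-1],0],[[0,0,0],[0,0,-1],0],[[0,0,0],[0,0,-1],0],[[0,0,0],[0,0,-1],0],[[0,0,0],[0,0,-1],0]])

```text
clock: 3.48
tool_pos: [0.5233, 0.2306, 0.2743]
orientation: [180.0, 0.0, -48.6]
force: [0.0, 0.9, -0.3]
opening: 0.0877
```

Call:
servo_tool(rows=[[[0,0,0],[0,0,-1],0],[[0,0,0],[0,0,-1],0],[[0,0,0],[0,0,-1],0],[[0,0,0],[0,0,-1],0],[[0,0,0],[0,0,-1],0],[[0,0,0],[0,0,-1],0],[[0,0,0],[0,0,-1],0],[[0,0,0],[0,0,-1],0],[[0,0,0],[0,0,0],0],[[0,0,0],[0,0,0],0]])

```text
clock: 4.32
tool_pos: [0.5233, 0.2306, 0.2744]
orientation: [180.0, 0.0, -1.1]
force: [-0.5, 0.0, -0.3]
opening: 0.0873
```

```bash
python3 - <<'E'
from h import *
o=st(); im=snap('wrist','w1'); t=snap('top','t1')
print(proj('wrist',[.531,.3217,.112]),proj('wrist',[.553,.3184,.112]))
E
```

```text
t 4.32 tcp [0.5233 0.2306 0.2744] rpy [ 1.7999e+02  2.0000e-02 -1.1100e+00] F [-0.5  0.  -0.3] M [-0.12  0.09  0.02] op 0.0873 q [ 43.4   9.3  -8.3  -0.  -72.4  45.5]
[237.43076962 182.84772356] [238.93870471 162.54423293]
```

View pics/w1.png

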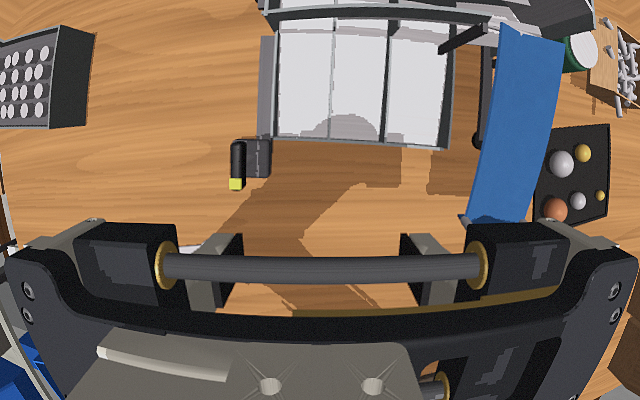

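```bash
python3 - <<'E'
from h import *
im=cv2.imread('pics/w1.png'); crop(im,200,110,300,210,7,'c3')
E
```

```text
(no output)
```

View pics/c3.png

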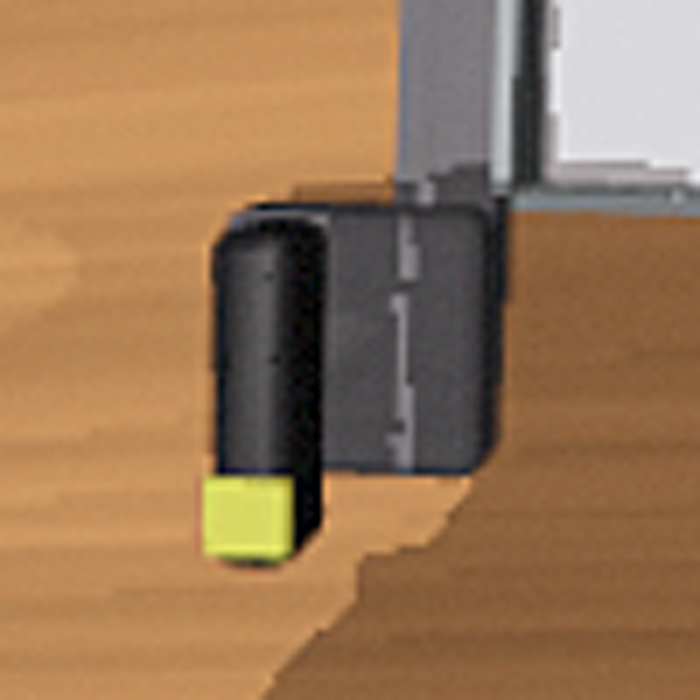

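```bash
python3 - <<'E'
from h import *
C=cam('wrist'); f=lambda x,y:(200+x/7-.4,110+y/7-.4)
a=plane('wrist',f(249,557),.113,C); b=plane('wrist',f(262,225),.113,C); print(a,b,(a+b)/2,np.linalg.norm(a-b), np.degrees(np.arctan2((b-a)[1],(b-a)[0])))
for z in (.105,.113): print(z,plane('wrist',f(255,391),z,C))
# yellow by tri with top
print(tri([('wrist',f(249,517),C),('top',(222.9,223.9)),('scene',(391.5,199.0))]))
E
```

```text
[0.52430036 0.3245496  0.113     ] [0.57537952 0.31889416 0.113     ] [0.54983994 0.32172188 0.113     ] 0.051391283530062774 -6.3179987862879585
0.105 [0.54909123 0.32386583 0.105     ]
0.113 [0.55012972 0.32158252 0.113     ]
(array([0.53059574, 0.32304552, 0.11133175]), [0.0014293418977829647, 0.0008747086171828165, 0.0005839292083785715])
```

Call:
servo_tool(rows=[[[0.0085,-0.0308,0],[0,0,0],0],[[0.0085,-0.0308,0],[0,0,0],0],[[0.008,-0.0308,0],[0,0,0],0],[[0,0,0],[0,0,0.87],0],[[0,0,0.03],[0,0,0],0],[[0,0,0.03],[0,0,0],0],[[0,0,0.03],[0,0,0],0],[[0,0,0],[0,0,0],0],[[0,0,0],[0,0,0],0]])

```text
clock: 5.17
tool_pos: [0.5494, 0.322, 0.1836]
orientation: [179.8, 0.1, -6.2]
force: [0.9, 1.0, 1.5]
opening: 0.0878
```

```bash
python3 - <<'E'
from h import *
o=st(); im=snap('wrist','w2'); t=snap('top','t2'); crop(t,200,130,300,230,5,'c4'); crop(im,200,100,460,260,3,'c5')
E
```

```text
t 5.17 tcp [0.5494 0.322  0.1836] rpy [ 1.7983e+02  1.1000e-01 -6.2200e+00] F [0.9 1.  1.5] M [-0.08 -0.01  0.03] op 0.0878 q [ 47.9  18.8  -7.7   0.  -63.7  35.9]
```

View pics/c5.png

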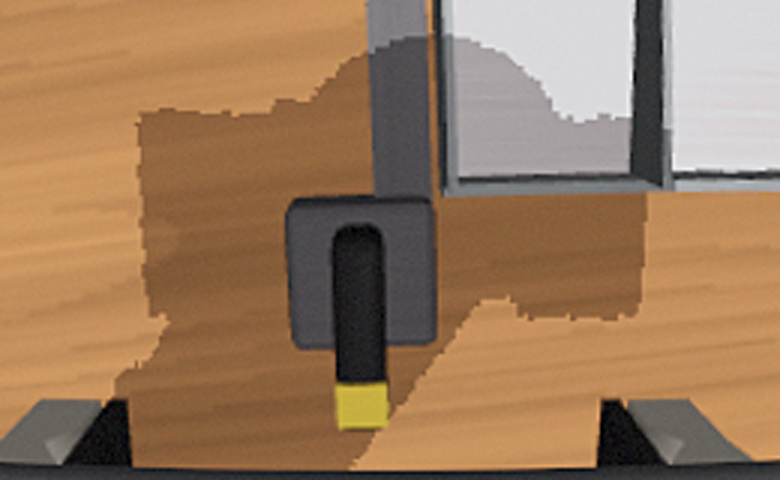

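```bash
python3 - <<'E'
from h import *
C=cam('wrist'); f=lambda x,y:(200+x/3-.3,100+y/3-.3)
for z in (.105,.109,.113):
  a=plane('wrist',f(362,430),z,C); b=plane('wrist',f(358,226),z,C); print(z,a,b,(a+b)/2,np.linalg.norm(a-b), np.degrees(np.arctan2((b-a)[1],(b-a)[0])))
E
```

```text
0.105 [0.52158989 0.32806988 0.105     ] [0.57858375 0.32288478 0.105     ] [0.55008682 0.32547733 0.105     ] 0.05722923133385811 -5.198259680993725
0.109 [0.52320454 0.32788158 0.109     ] [0.57924858 0.32278289 0.109     ] [0.55122656 0.32533223 0.109     ] 0.056275496718628235 -5.198259680993754
0.113 [0.52481918 0.32769327 0.113     ] [0.57991341 0.32268099 0.113     ] [0.5523663  0.32518713 0.113     ] 0.05532176210339824 -5.198259680993737
```

Call:
servo_tool(rows=[[[0.0015,-0.0015,0.035],[0,0,0],0],[[0,0,0.035],[0,0,0],0],[[0,0,0.035],[0,0,0],0],[[0,0,0],[0,0,0],0],[[0,0,0],[0,0,0],1],[[0,0,0],[0,0,0],1],[[0,0,0],[0,0,0],1],[[0,0,0],[0,0,0],1],[[0,0,0],[0,0,0],1],[[0,0,0],[0,0,0],1],[[0,0,0],[0,0,0],1],[[0,0,0],[0,0,0],1]])

```text
clock: 6.27
tool_pos: [0.5516, 0.324, 0.0799]
orientation: [-180.0, -0.0, -6.1]
force: [0.7, -0.4, -0.5]
opening: 0.04
```

```bash
python3 - <<'E'
from h import *
o=st(); im=snap('wrist','w3'); crop(im,200,100,460,260,3,'c6')
E
```

```text
t 6.27 tcp [0.5516 0.324  0.0799] rpy [-1.7999e+02 -1.0000e-02 -6.1400e+00] F [ 0.7 -0.4 -0.5] M [-0.18  0.16  0.01] op 0.04 q [ 47.9  24.3 -14.3   0.  -51.4  36. ]
```

View pics/c6.png

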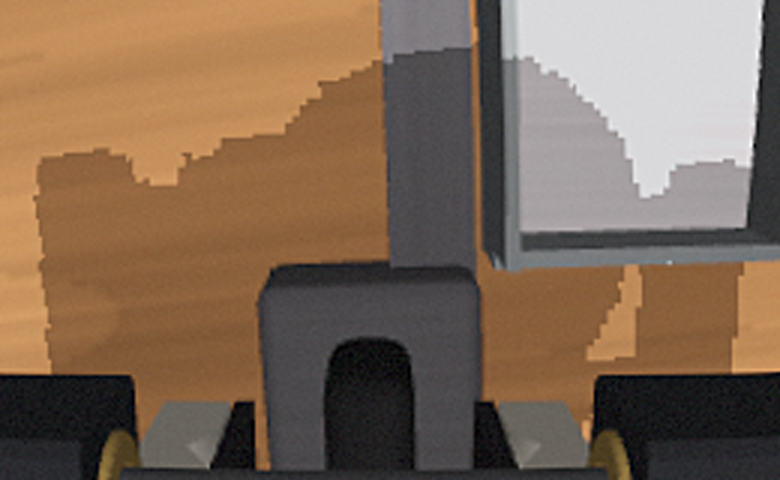

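Call:
servo_tool(rows=[[[0,0,0],[0,0,0],1],[[0,0,0],[0,0,0],1],[[0,0,0],[0,0,0],1],[[0,0,0],[0,0,0],1],[[0,0,0],[0,0,0],1],[[0,0,0],[0,0,0],1],[[0,0,0],[0,0,0],1],[[0,0,0],[0,0,1],1],[[0,0,0],[0,0,1],1],[[0,0,0],[0,0,1],1],[[0,0,0],[0,0,1],1],[[0,0,0],[0,0,1],1],[[0,0,0],[0,0,1],1]])

```text
clock: 7.4
tool_pos: [0.5508, 0.3215, 0.0793]
orientation: [179.8, -0.0, -42.5]
force: [-1.4, -9.9, 5.5]
opening: 0.0137
```

```bash
python3 - <<'E'
from h import *
o=st()
E
```

```text
t 7.4 tcp [0.5508 0.3215 0.0793] rpy [ 1.7975e+02 -5.0000e-02 -4.2470e+01] F [-1.4 -9.9  5.5] M [-3.69  0.48  0.06] op 0.0137 q [ 47.8  24.3 -14.4   0.1 -51.6  -0.3]
```

Call:
servo_tool(rows=[[[0.001,0.0012,0],[0,0,0],1],[[0,0,0],[0,0,1],1],[[0,0,0],[0,0,1],1],[[0,0,0],[0,0,1],1],[[0,0,0],[0,0,1],1],[[0,0,0],[0,0,1],1],[[0,0,0],[0,0,1],1],[[0,0,0],[0,0,1],1],[[0,0,0],[0,0,1],1],[[0,0,0],[0,0,1],1],[[0,0,0],[0,0,1],1],[[0,0,0],[0,0,1],1]])

```text
clock: 8.4
tool_pos: [0.5487, 0.3203, 0.0792]
orientation: [179.8, -0.3, -108.5]
force: [-12.7, -6.5, 10.0]
opening: 0.0141
```

Call:
servo_tool(rows=[[[0,0,0],[0,0,1],1],[[0,0,0],[0,0,1],1],[[0,0,0],[0,0,1],1],[[0,0,0],[0,0,1],1],[[0,0,0],[0,0,1],1],[[0,0,0],[0,0,1],1],[[0,0,0],[0,0,1],1],[[0,0,0],[0,0,1],1],[[0,0,0],[0,0,1],1],[[0,0,0],[0,0,1],1],[[0,0,0],[0,0,1],1],[[0,0,0],[0,0,1],1],[[0,0,0],[0,0,1],1],[[0,0,0],[0,0,1],1],[[0,0,0],[0,0,1],1],[[0,0,0],[0,0,1],1],[[0,0,0],[0,0,0],1],[[0,0,0],[0,0,0],1]])

```text
clock: 9.9
tool_pos: [0.5478, 0.3231, 0.0792]
orientation: [-179.9, -0.3, 155.8]
force: [-17.8, 4.0, 8.4]
opening: 0.0139
```

```bash
python3 - <<'E'
from h import *
o=st(); im=snap('wrist','w4'); s=snap('scene','s2'); t=snap('top','t3'); crop(s,250,150,430,300,4,'c7')
E
```

```text
t 9.9 tcp [0.5478 0.3231 0.0792] rpy [-179.89   -0.26  155.81] F [-17.8   4.    8.4] M [ 1.49  6.3  -0.03] op 0.0139 q [  48.    24.2  -14.5   -0.3  -51.5 -162. ]
```

View pics/c7.png

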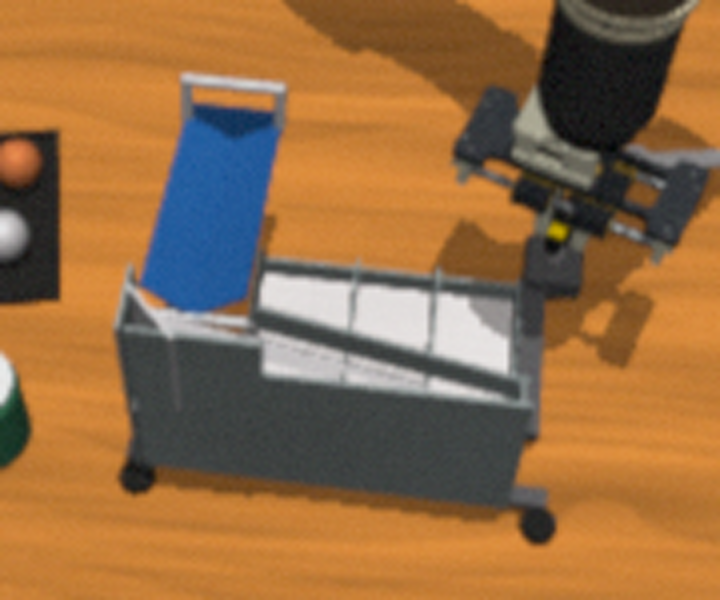

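View pics/w4.png

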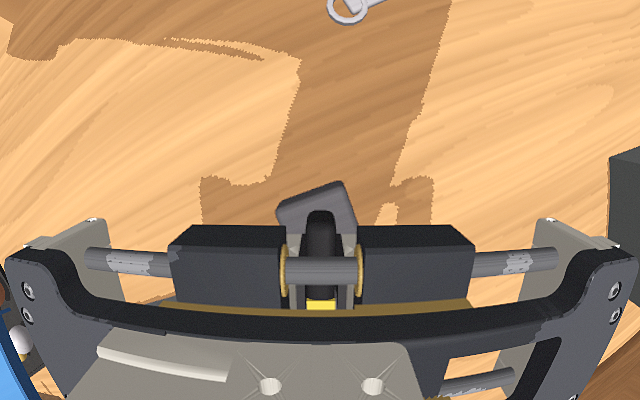

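Call:
servo_tool(rows=[[[0,0,0],[0,0,0],0],[[0,0,0],[0,0,0],0],[[0,0,0],[0,0,0],0],[[0,0,0],[0,0,0],0],[[0,0,0],[0,0,0],0],[[0,0,0],[0,0,0],0],[[0,0,0],[0,0,0],0],[[0,0,0],[0,0,0],0],[[0,0,0],[0,0,0],0],[[0.0023,-0.001,0],[0,0,0],0],[[0,0,0],[0,0,-1],0],[[0,0,0],[0,0,-1],0],[[0,0,0],[0,0,-1],0],[[0,0,0],[0,0,-1],0],[[0,0,0],[0,0,-1],0],[[0,0,0],[0,0,-1],0],[[0,0,0],[0,0,-1],0],[[0,0,0],[0,0,-1],0],[[0,0,0],[0,0,-1],0],[[0,0,0],[0,0,-1],0]])

```text
clock: 11.72
tool_pos: [0.5488, 0.3225, 0.0796]
orientation: [180.0, -0.0, -143.8]
force: [-0.3, -0.1, 1.0]
opening: 0.0874
```

Call:
servo_tool(rows=[[[0,0,0],[0,0,-1],0],[[0,0,0],[0,0,-1],0],[[0,0,0],[0,0,-1],0],[[0,0,0],[0,0,-1],0],[[0,0,0],[0,0,-1],0],[[0,0,0],[0,0,-1],0],[[0,0,0],[0,0,-1],0],[[0,0,0],[0,0,-1],0],[[0,0,0],[0,0,-1],0],[[0,0,0],[0,0,-1],0],[[0,0,0],[0,0,-1],0],[[0,0,0],[0,0,-1],0],[[0,0,0],[0,0,-1],0],[[0,0,0],[0,0,-1],0],[[0,0,0],[0,0,-1],0],[[0,0,0],[0,0,-1],0],[[0,0,0],[0,0,-1],0],[[0,0,0],[0,0,-1],0],[[0,0,0],[0,0,-1],0],[[0,0,0],[0,0,-1],0]])

```text
clock: 13.38
tool_pos: [0.5488, 0.3224, 0.0796]
orientation: [-180.0, 0.0, -23.8]
force: [0.1, -0.1, -0.8]
opening: 0.0875
```

```bash
python3 - <<'E'
from h import *
o=st(); im=snap('wrist','w5');crop(im,200,100,460,260,3,'c8')
E
```

```text
t 13.38 tcp [0.5488 0.3224 0.0796] rpy [-180.      0.    -23.85] F [ 0.1 -0.1 -0.8] M [-0.07  0.18 -0.  ] op 0.0875 q [ 48.   24.1 -14.7  -0.  -51.2  18.2]
```

View pics/c8.png

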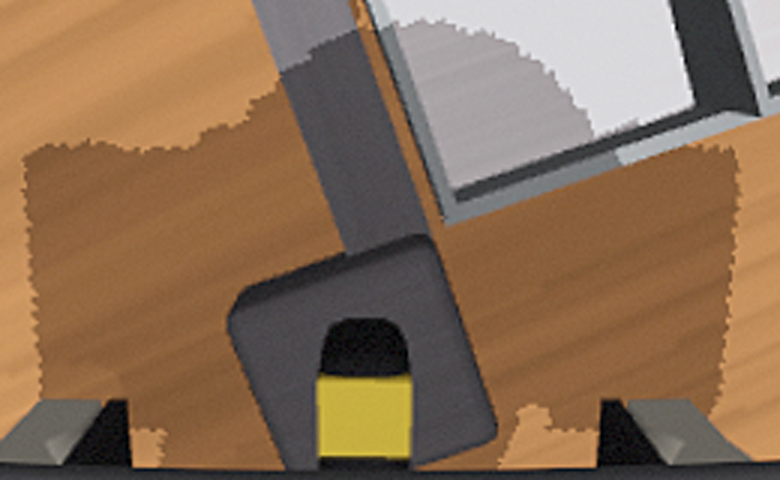

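Call:
servo_tool(rows=[[[-0.0014,0.0006,0],[0,0,0],1],[[0,0,0],[0,0,0],1],[[0,0,0],[0,0,0],1],[[0,0,0],[0,0,0],1],[[0,0,0],[0,0,0],1],[[0,0,0],[0,0,0],1],[[0,0,0],[0,0,0],1],[[0,0,0],[0,0,0],1],[[0,0,0],[0,0,0],1],[[0,0,0],[0,0,0],1],[[0,0,0],[0,0,0],1],[[0,0,0],[0,0,0],1],[[0,0,0],[0,0,0],1],[[0,0,0],[0,0,0],1],[[0,0,0],[0,0,0.5],1]])

```text
clock: 14.68
tool_pos: [0.5477, 0.323, 0.0796]
orientation: [-180.0, -0.0, -27.1]
force: [1.9, 3.1, -2.1]
opening: 0.0139
```

```bash
python3 - <<'E'
from h import *
o=st()
E
```

```text
t 14.68 tcp [0.5477 0.323  0.0796] rpy [-1.7995e+02 -1.0000e-02 -2.7090e+01] F [ 1.9  3.1 -2.1] M [ 0.77 -0.3   0.06] op 0.0139 q [ 48.1  24.  -14.8  -0.  -51.1  14.8]
```

Call:
servo_tool(rows=[[[0,0,0],[0,0,1],1],[[0,0,0],[0,0,1],1],[[0,0,0],[0,0,1],1],[[0,0,0],[0,0,1],1],[[0,0,0],[0,0,1],1]])

```text
clock: 15.1
tool_pos: [0.5484, 0.3236, 0.0797]
orientation: [-179.9, 0.0, -57.4]
force: [4.4, 3.7, -4.0]
opening: 0.0135
```

```bash
python3 - <<'E'
from h import *
o=st()
E
```

```text
t 15.1 tcp [0.5484 0.3236 0.0797] rpy [-1.7986e+02  3.0000e-02 -5.7420e+01] F [ 4.4  3.7 -4. ] M [ 1.36 -1.34  0.07] op 0.0135 q [ 48.1  24.  -14.8   0.  -51.  -15.5]
```

Call:
servo_tool(rows=[[[0,0,0],[0,0,1],1],[[0,0,0],[0,0,1],1],[[0,0,0],[0,0,1],1],[[0,0,0],[0,0,1],1]])

```text
clock: 15.43
tool_pos: [0.5491, 0.3238, 0.0797]
orientation: [-179.8, 0.1, -81.4]
force: [7.6, 3.2, -6.1]
opening: 0.0136
```

```bash
python3 - <<'E'
from h import *
o=st()
E
```

```text
t 15.43 tcp [0.5491 0.3238 0.0797] rpy [-1.7982e+02  1.1000e-01 -8.1410e+01] F [ 7.6  3.2 -6.1] M [ 1.33 -2.56  0.09] op 0.0136 q [ 48.1  24.  -14.8   0.  -51.  -39.5]
```

Call:
servo_tool(rows=[[[0,0,0],[0,0,1],1],[[0,0,0],[0,0,1],1],[[0,0,0],[0,0,0],1]])

```text
clock: 15.68
tool_pos: [0.5491, 0.3236, 0.0798]
orientation: [-179.8, 0.1, -93.5]
force: [5.4, 2.7, -2.8]
opening: 0.0144
```

```bash
python3 - <<'E'
from h import *
o=st()
E
```

```text
t 15.68 tcp [0.5491 0.3236 0.0798] rpy [-1.7985e+02  1.2000e-01 -9.3500e+01] F [ 5.4  2.7 -2.8] M [ 0.81 -2.12  0.02] op 0.0144 q [ 48.1  24.  -14.8   0.1 -51.  -51.6]
```

Call:
servo_tool(rows=[[[0,0,0],[0,0,1],1],[[0,0,0],[0,0,1],1],[[0,0,0],[0,0,0],1]])

```text
clock: 15.93
tool_pos: [0.5496, 0.3234, 0.08]
orientation: [-179.8, 0.2, -105.5]
force: [8.9, 2.1, -5.1]
opening: 0.014
```

```bash
python3 - <<'E'
from h import *
o=st()
E
```

```text
t 15.93 tcp [0.5496 0.3234 0.08  ] rpy [-1.7983e+02  1.5000e-01 -1.0549e+02] F [ 8.9  2.1 -5.1] M [ 0.51 -3.05 -0.  ] op 0.014 q [ 48.   24.  -14.8   0.1 -51.  -63.6]
```

```bash
cat > lean.py <<'E'
from h import *
import sys
from plant import telemetry
# grader frame: origin estimate, yaw -3.5
yaw=np.radians(-3.5); ex=np.array([np.cos(yaw),np.sin(yaw),0]); ey=np.array([-np.sin(yaw),np.cos(yaw),0]); ez=np.array([0,0,1.])
hin=np.array([.7013,.0246,0])
E
python3 - <<'E'
from h import *
s=snap('scene','s3'); t=snap('top','t4'); im=snap('wrist','w6');crop(im,200,100,460,260,3,'c9')
crop(s,250,150,430,300,4,'c10')
for n,a,b in (('scene','a_scene','s3'),('scene','a_scene','s2'),('top','a_top','t4')):
    A=cv2.cvtColor(cv2.imread(f'pics/{a}.png'),cv2.COLOR_BGR2GRAY);B=cv2.cvtColor(cv2.imread(f'pics/{b}.png'),cv2.COLOR_BGR2GRAY)
    m=np.zeros_like(A)
    if n=='scene': m[165:280,275:390]=255
    else: m[120:240,225:352]=255
    p=cv2.goodFeaturesToTrack(A,60,.02,5,mask=m)
    q,s_,e=cv2.calcOpticalFlowPyrLK(A,B,p,None,winSize=(11,11))
    ok=s_.ravel()==1
    print(n,b)
    for x,y,er in zip(p[ok][:,0],q[ok][:,0],e[ok]):
        if er<8: print(np.round(x,0),np.round(y-x,2),er, end=';')
    print()
E
```

```text
scene s3
[317. 219.] [-0.07 -0.26] [5.409091];[358. 224.] [-0.14 -0.25] [4.814566];[316. 242.] [-0.7   0.94] [4.4465394];[282. 223.] [-0.64  1.26] [4.434401];[315. 225.] [-0.3   0.81] [4.7533574];[338. 222.] [ 0.04 -0.17] [4.620093];[357. 236.] [-0.26  0.47] [5.190599];[337. 230.] [-0.08  0.71] [4.4604855];[299. 177.] [-0.28  0.23] [3.4047005];[282. 229.] [-0.65  1.34] [3.7753098];[383. 259.] [-0.23  0.01] [2.4790807];[378. 279.] [ 0.   -0.02] [3.0645661];[318. 179.] [-0.53  0.12] [2.8558884];[292. 232.] [-0.84  1.04] [5.009556];[321. 171.] [-0.53  0.2 ] [3.396436];[379. 248.] [-0.22  0.55] [5.5237603];[336. 239.] [-0.35  0.58] [5.433626];[296. 169.] [-0.71  0.21] [3.9083161];[357. 245.] [0.54 0.71] [7.9449897];[317. 214.] [-0.1  -0.26] [5.362603];[383. 252.] [-0.25  0.69] [3.9442148];[292. 226.] [-1.01  0.62] [6.143337];[285. 219.] [-0.55  1.1 ] [5.147469];[317. 202.] [-0.53  0.43] [2.9899278];[289. 269.] [-0.24  0.35] [4.834969];[371. 248.] [2.35 1.04] [4.052944];[281. 272.] [0.16 0.04] [3.4630682];[380. 270.] [-0.27  0.21] [2.2184918];[300. 227.] [0.33 0.85] [4.860279];[283. 264.]
[... 1471 characters left out ...]
.55 0.74] [5.4956093];[281. 272.] [ 0.06 -0.05] [3.6921487];[380. 270.] [-0.24  0.24] [2.298812];[300. 227.] [-0.43  0.5 ] [6.690599];[283. 264.] [0.07 0.36] [2.6606405];[388. 279.] [-0.11  0.04] [2.5862603];[282. 258.] [-0.01  0.27] [2.8396177];[385. 275.] [-0.06  0.19] [2.4514463];[383. 242.] [-0.06  0.28] [4.6756196];[327. 236.] [1.99 1.03] [4.4429235];[333. 243.] [-0.16  0.76] [4.8419423];[387. 246.] [-0.22  0.2 ] [3.253874];[283. 250.] [-0.11  0.5 ] [3.3811984];[341. 240.] [0.56 0.61] [5.8034606];[323. 180.] [-0.48  0.14] [3.5371902];[364. 247.] [2.99 1.05] [2.5834193];[288. 199.] [ 0.02 -0.22] [3.273244];[292. 185.] [-0.09  0.1 ] [3.2564566];[330. 219.] [ 1.16 -0.  ] [3.708161];
top t4
```

View pics/c9.png

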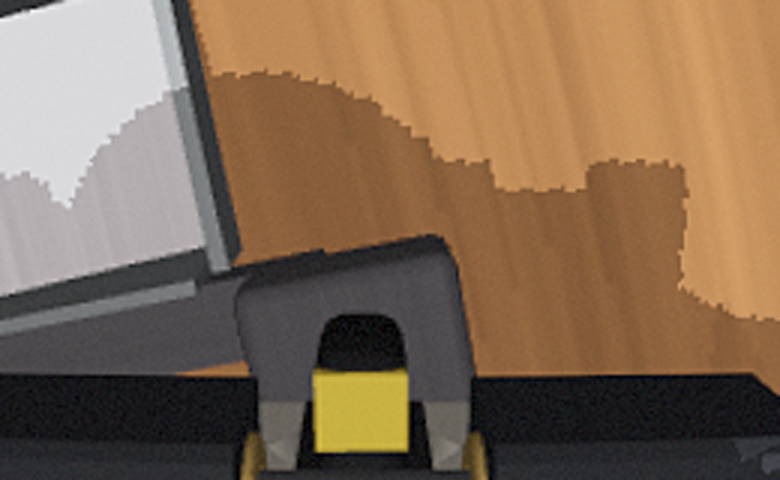

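Call:
servo_tool(rows=[[[0,0,0],[0,0,1],1],[[0,0,0],[0,0,1],1],[[0,0,0],[0,0,0],1]])

```text
clock: 16.33
tool_pos: [0.5499, 0.3233, 0.0801]
orientation: [-179.8, 0.2, -117.5]
force: [9.8, -0.3, -4.9]
opening: 0.0137
```

```bash
cat > flow.py <<'E'
from h import *
import sys
def flow(b,a='a_scene'):
    A=cv2.cvtColor(cv2.imread(f'pics/{a}.png'),cv2.COLOR_BGR2GRAY);B=cv2.cvtColor(cv2.imread(f'pics/{b}.png'),cv2.COLOR_BGR2GRAY)
    p=np.float32([[316,242],[282,223],[315,225],[337,230],[282,229],[292,232],[379,248],[383,252],[285,219],[333,243],[283,250],[357,236]])[:,None]
    q,s_,e=cv2.calcOpticalFlowPyrLK(A,B,p,None,winSize=(15,15)); return (q-p)[:,0]
def m(b):
    f=flow(b); print(b,'med dy',np.round(np.median(f[:,1]),3),'mean',np.round(f.mean(0),3))
E
python3 - <<'E'
from flow import *
st()
for i in range(2): snap('scene',f's4_{i}')
for b in ('s2','s3','s4_0','s4_1'): m(b)
E
```

```text
t 16.33 tcp [0.5499 0.3233 0.0801] rpy [-179.85    0.19 -117.5 ] F [ 9.8 -0.3 -4.9] M [ 0.25 -3.53  0.05] op 0.0137 q [ 48.   24.  -14.8   0.1 -51.  -75.6]
s2 med dy 0.618 mean [-0.283  0.607]
s3 med dy 0.763 mean [-0.354  0.787]
s4_0 med dy 0.823 mean [-0.379  0.836]
s4_1 med dy 0.817 mean [-0.379  0.835]
```

Call:
servo_tool(rows=[[[0,0,0],[0,0,1],1],[[0,0,0],[0,0,1],1],[[0,0,0],[0,0,0],1]])

```text
clock: 16.68
tool_pos: [0.5501, 0.3232, 0.0801]
orientation: [-179.9, 0.2, -129.5]
force: [11.8, -0.1, -5.6]
opening: 0.0139
```

```bash
python3 - <<'E'
from flow import *
st()
for i in range(2): snap('scene',f's5_{i}')
for b in ('s5_0','s5_1'): m(b)
E
```

```text
t 16.68 tcp [0.5501 0.3232 0.0801] rpy [-179.88    0.23 -129.5 ] F [11.8 -0.1 -5.6] M [ 0.07 -3.94  0.03] op 0.0139 q [ 48.   24.  -14.8   0.1 -51.  -87.6]
s5_0 med dy 1.029 mean [4.054 1.521]
s5_1 med dy 1.005 mean [3.619 1.423]
```

Call:
servo_tool(rows=[[[0,0,0],[0,0,1],1],[[0,0,0],[0,0,1],1],[[0,0,0],[0,0,0],1]])

```text
clock: 17.03
tool_pos: [0.5503, 0.323, 0.08]
orientation: [-179.9, 0.2, -141.5]
force: [12.1, -0.2, -5.6]
opening: 0.0141
```

```bash
python3 - <<'E'
from flow import *
st()
for i in range(2): snap('scene',f's6_{i}')
for b in ('s6_0','s6_1'): m(b)
E
```

```text
t 17.03 tcp [0.5503 0.323  0.08  ] rpy [-179.91    0.25 -141.5 ] F [12.1 -0.2 -5.6] M [-0.23 -4.4   0.03] op 0.0141 q [ 48.   24.1 -14.8   0.2 -51.  -99.6]
s6_0 med dy 1.035 mean [6.693 2.565]
s6_1 med dy 1.029 mean [6.734 2.561]
```

```bash
python3 - <<'E'
from flow import *
for b in ('s2','s3','s4_0','s4_1','s5_0','s5_1','s6_0','s6_1'):
    print(b,np.round(flow(b)[:,1],2))
s=cv2.imread('pics/s6_0.png'); crop(s,250,150,430,300,4,'c11')
E
```

```text
s2 [0.79 0.84 0.3  0.53 0.91 0.77 0.41 0.51 0.76 0.71 0.39 0.36]
s3 [1.01 1.18 0.42 0.68 1.24 0.95 0.56 0.58 1.01 0.85 0.5  0.46]
s4_0 [1.02 1.26 0.44 0.72 1.31 1.02 0.54 0.61 1.1  0.93 0.57 0.5 ]
s4_1 [1.04 1.27 0.44 0.72 1.31 1.06 0.53 0.61 1.1  0.92 0.54 0.49]
s5_0 [1.13 1.27 0.47 0.73 1.32 1.11 0.47 0.65 1.09 0.97 0.51 8.55]
s5_1 [1.13 1.28 0.46 0.73 1.34 1.05 0.48 0.63 1.12 0.96 0.65 7.24]
s6_0 [ 1.12  1.28  0.47  0.74  1.33  1.08  0.57  0.65  1.11  0.99  0.69 20.75]
s6_1 [ 1.12  1.29  0.46  0.74  1.34  1.09  0.57  0.63  1.13  0.97  0.61 20.76]
```

View pics/c11.png

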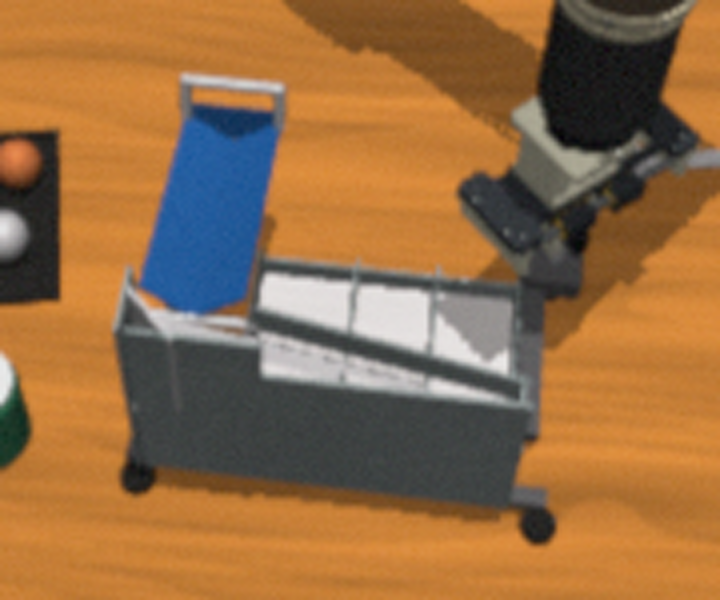

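Call:
servo_tool(rows=[[[0,0,0],[0,0,0],0],[[0,0,0],[0,0,0],0],[[0,0,0],[0,0,0],0],[[0,0,0],[0,0,0],0],[[0,0,0],[0,0,0],0],[[0,0,0],[0,0,0],0],[[0,0,0],[0,0,0],0],[[0,0,0],[0,0,0],0],[[0,0,-0.04],[0,0,0],0],[[0,0,-0.04],[0,0,0],0],[[0,0,-0.04],[0,0,0],0],[[0,0,-0.04],[0,0,0],0],[[0,0,-0.04],[0,0,0],0],[[0.029,-0.025,0],[0,0,0],0],[[0.029,-0.025,0],[0,0,0],0],[[0.029,-0.025,0],[0,0,0],0],[[0.029,-0.025,0],[0,0,0],0],[[0.029,-0.025,0],[0,0,0],0],[[0.029,-0.025,0],[0,0,0],0],[[0.029,-0.025,0],[0,0,0],0]])

```text
clock: 18.8
tool_pos: [0.4983, 0.0572, 0.2798]
orientation: [-180.0, 0.0, -141.1]
force: [0.6, -1.2, 0.7]
opening: 0.0879
```

Call:
servo_tool(rows=[[[0.029,-0.025,0],[0,0,0],0],[[0.029,-0.025,0],[0,0,0],0],[[0.029,-0.025,0],[0,0,0],0],[[0,0,0],[0,0,-1],0],[[0,0,0],[0,0,-1],0],[[0,0,0],[0,0,-1],0],[[0,0,0],[0,0,-1],0],[[0,0,0],[0,0,-1],0],[[0,0,0],[0,0,-1],0],[[0,0,0],[0,0,-1],0],[[0,0,0],[0,0,-1],0],[[0,0,0],[0,0,-1],0],[[0,0,0],[0,0,-1],0],[[0,0,0],[0,0,-1],0],[[0,0,0],[0,0,-1],0],[[0,0,0],[0,0,-1],0],[[0,0,0],[0,0,-1],0],[[0,0,0],[0,0,-1],0],[[0,0,0],[0,0,-1],0]])

```text
clock: 20.38
tool_pos: [0.4784, -0.0541, 0.2796]
orientation: [-180.0, -0.0, -44.8]
force: [-0.4, 0.4, -0.3]
opening: 0.0878
```

```bash
python3 - <<'E'
from flow import *
st(); im=snap('wrist','w7'); t=snap('top','t5'); snap('scene','s7'); m('s7'); print(np.round(flow('s7')[:,1],2))
crop(t,200,110,480,270,2.8,'c12')
E
```

```text
t 20.38 tcp [ 0.4784 -0.0541  0.2796] rpy [-179.99   -0.    -44.84] F [-0.4  0.4 -0.3] M [-0.01  0.16  0.05] op 0.0878 q [ 17.    0.  -17.9  -0.  -72.1  28.1]
s7 med dy 0.823 mean [-0.459  0.873]
[1.08 1.4  0.48 0.72 1.42 1.13 0.55 0.63 0.93 0.95 0.68 0.5 ]
```

View pics/w7.png

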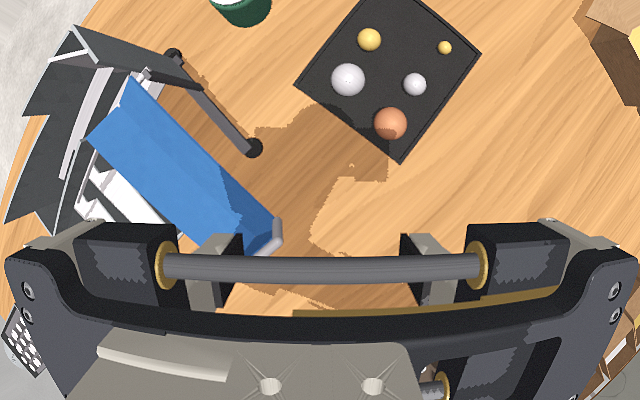

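View pics/c12.png

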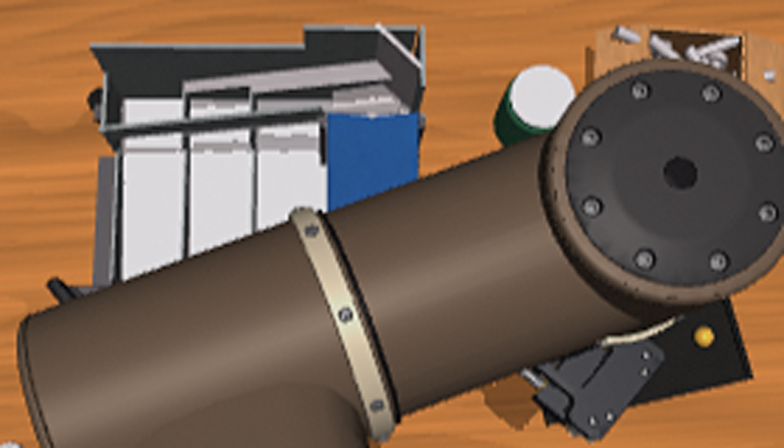

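```bash
python3 - <<'E'
from h import *
W=cam('wrist');T=cam('top');S=cam('scene')
im=cv2.imread('pics/w7.png')
hsv=cv2.cvtColor(im,cv2.COLOR_BGR2HSV)
for k,px,r,pt,ps in (('b6',(390,123),.0225,(404.0,240.8),(253.9,190.3)),('b4',(415,84),.016,(425.4,234),(236.4,193.6)),('b5',(348,79),.0225,(401.5,212.6),(250.9,208.5)),('b3',(369,40),.016,(421.1,204.3),(232.4,213)),('b2',(445,47),.01,(451.1,230.1),(215.8,195.5))):
    x,y=px; w=24; sub=im[max(0,y-w):y+w,x-w:x+w].max(2); m=(sub>90).astype(np.uint8)
    n,l,stt,c=cv2.connectedComponentsWithStats(m); i=l[min(w,y),w]; cx=c[i]+[x-w,max(0,y-w)]
    print(k,np.round(cx,1),stt[i],'wrist',np.round(plane('wrist',cx,r+.003,W),4),'top',np.round(plane('top',pt,r+.003,T),4), 'tri',np.round(tri([('wrist',cx,W),('top',pt,T),('scene',ps,S)])[0],4))
# tin & carton in top crop c1
c1=lambda x,y:(200+x/2.8-.3,110+y/2.8-.3)
print('tin top',plane('top',c1(541,97),.095,T))
for a in ((590,28),(648,28),(645,145),(590,160),(745,28),(784,150)): print('carton',plane('top',c1(*a),.075,T))
print('mat',[np.round(plane('top',c1(*a),.007,T),3) for a in((503,248),(700,206),(752,377),(548,425))])
print('deflector',plane('top',c1(420,80),.2,T),'back sheet',plane('top',c1(303,32),.23,T),plane('top',c1(420,30),.23,T), 'wall',plane('top',c1(325,115),.19,T),plane('top',c1(103,132),.19,T))
E
```

```text
b6 [390.3 123. ] [  8   8  34  33 876] wrist [ 0.4614 -0.1684  0.0255] top [ 0.4636 -0.1709  0.0255] tri [ 0.4628 -0.1696  0.0281]
b4 [414.7  83.8] [ 13  13  23  23 416] wrist [ 0.4757 -0.2337  0.019 ] top [ 0.4798 -0.2359  0.019 ] tri [ 0.478  -0.2338  0.0227]
b5 [347.6  79.1] [  7   8  34  33 905] wrist [ 0.543  -0.1686  0.0255] top [ 0.545  -0.1725  0.0255] tri [ 0.5438 -0.1695  0.0275]
b3 [368.8  38.9] [ 12  12  25  23 437] wrist [ 0.5635 -0.2315  0.019 ] top [ 0.5669 -0.2338  0.019 ] tri [ 0.5647 -0.2317  0.023 ]
b2 [444.5  47.2] [ 17  18  14  14 153] wrist [ 0.4836 -0.3103  0.013 ] top [ 0.487  -0.3132  0.013 ] tri [ 0.4854 -0.3118  0.0135]
tin top [ 0.72901688 -0.15274619  0.095     ]
carton [ 0.80782374 -0.21587764  0.075     ]
carton [ 0.80413957 -0.27591923  0.075     ]
carton [ 0.67855296 -0.2572968   0.075     ]
carton [ 0.66625603 -0.19993757  0.075     ]
carton [ 0.79797824 -0.37633153  0.075     ]
carton [ 0.66470082 -0.39699749  0.075     ]
mat [array([ 0.595, -0.116,  0.007]), array([ 0.627, -0.33 ,  0.007]), array([ 0.444, -0.359,  0.007]), array([ 0.408, -0.144,  0.007])]
deflector [ 0.71541191 -0.02094963  0.2       ] back sheet [0.75507733 0.08178055 0.23      ] [ 0.75064275 -0.02116803  0.23      ] wall [0.69103187 0.06636111 0.19      ] [0.6872423  0.26719658 0.19      ]
```

Call:
servo_tool(rows=[[[0.0234,0.031,0],[0,0,0],0],[[0.0234,0.031,0],[0,0,0],0],[[0.0234,0.031,0],[0,0,0],0],[[0,0,0.04],[0,0,0],0],[[0,0,0.04],[0,0,0],0],[[0,0,0.04],[0,0,0],0],[[0,0,0.04],[0,0,0],0],[[0,0,0.04],[0,0,0],0],[[0,0,0.04],[0,0,0],0],[[0,0,0],[0,0,0],0]])

```text
clock: 21.37
tool_pos: [0.4568, -0.1693, 0.0331]
orientation: [179.5, 0.5, -45.4]
force: [-2.1, -0.2, -1.2]
opening: 0.0876
```

```bash
python3 - <<'E'
from h import *
st(); im=snap('wrist','w8'); print(proj('wrist',[.4625,-.1695,.0255]))
E
```

```text
t 21.37 tcp [ 0.4568 -0.1693  0.0331] rpy [179.54   0.51 -45.45] F [-2.1 -0.2 -1.2] M [-0.07  0.44  0.  ] op 0.0876 q [  2.8  16.2 -35.8  -0.1 -38.7  41.9]
[317.39145703 236.61074879]
```

View pics/w8.png

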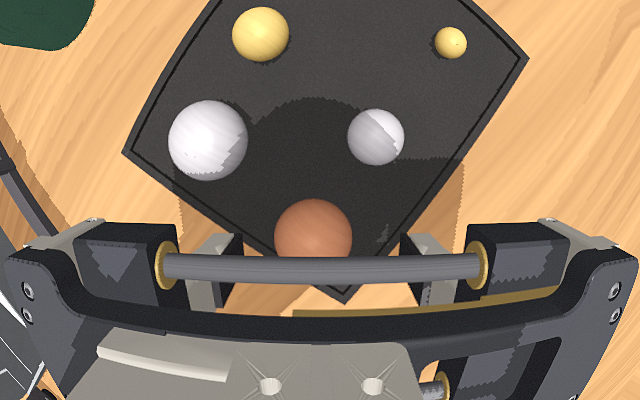

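Call:
servo_tool(rows=[[[0,0,0],[0,0,0],0],[[0,0,0],[0,0,0],0]])

```text
clock: 21.58
tool_pos: [0.4641, -0.1696, 0.042]
orientation: [-179.9, -0.2, -45.2]
force: [1.2, 1.0, -1.0]
opening: 0.0876
```

```bash
python3 - <<'E'
from h import *
st(); W=cam('wrist'); 
for px,r in (((313,237),.0225),((207,140),.0225),((376,137),.016),((261,34),.016),((451,43),.01)): print(plane('wrist',px,r+.003,W))
delta([.4625,-.1695,.010],[180,0,-45])
E
```

```text
t 21.58 tcp [ 0.4641 -0.1696  0.042 ] rpy [-1.7987e+02 -1.6000e-01 -4.5170e+01] F [ 1.2  1.  -1. ] M [-0.03  0.11  0.02] op 0.0876 q [  2.8  15.4 -35.3   0.  -39.1  42. ]
[ 0.46802428 -0.16591425  0.0255    ]
[ 0.55405421 -0.16431247  0.0255    ]
[ 0.48366098 -0.23439104  0.019     ]
[ 0.5758885  -0.23127217  0.019     ]
[ 0.49268211 -0.31495127  0.013     ]
shift tool [-0.0013  0.0012  0.032 ] rows>= 0.8
turn(6deg) [-0.022 -0.027 -0.028]
```

```bash
cat > balls.py <<'E'
from h import *
def find(im,guess,r):
    """refine blob centre near world guess in wrist image"""
    W=cam('wrist'); p=proj('wrist',[guess[0],guess[1],r+.003],W)
    p2=proj('wrist',[guess[0]+r,guess[1],r+.003],W); w=int(1.6*np.linalg.norm(p2-p))+3
    x0=int(max(0,p[0]-w));y0=int(max(0,p[1]-w)); sub=im[y0:int(p[1]+w),x0:int(p[0]+w)].max(2)
    return p
E
python3 - <<'E'
from h import *
st(); W=cam('wrist'); im=snap('wrist','w9')
g=cv2.cvtColor(im,cv2.COLOR_BGR2HSV)
m=((im.max(2)>85)).astype(np.uint8); m[225:]=0
n,l,s,c=cv2.connectedComponentsWithStats(m)
for i in range(1,n):
    if 200<s[i,4]<9000:
        print(s[i],np.round(c[i],1), im[int(c[i][1]),int(c[i][0])],[np.round(plane('wrist',(s[i][0]+s[i][2]/2-.5,s[i][1]+s[i][3]/2-.5),r+.003,W)[:2],4) for r in(.01,.016,.0225)])
E
```

```text
t 21.58 tcp [ 0.4641 -0.1696  0.042 ] rpy [-1.7987e+02 -1.6000e-01 -4.5170e+01] F [ 1.2  1.  -1. ] M [-0.03  0.11  0.02] op 0.0876 q [  2.8  15.4 -35.3   0.  -39.1  42. ]
[  0   0  32  42 855] [11.2 15.9] [ 96 121  77] [array([ 0.8046, -0.1058]), array([ 0.7952, -0.1094]), array([ 0.785 , -0.1132])]
[ 246   20   55   53 2289] [272.8  46.1] [171 255 255] [array([ 0.5668, -0.2311]), array([ 0.565 , -0.2307]), array([ 0.5631, -0.2302])]
[438  40  31  31 750] [453.1  55.3] [154 244 255] [array([ 0.4862, -0.31  ]), array([ 0.487 , -0.3071]), array([ 0.4879, -0.3038])]
[ 185  109   76   77 4590] [222.3 147.1] [255 255 255] [array([ 0.5463, -0.1643]), array([ 0.5452, -0.166 ]), array([ 0.544 , -0.1679])]
[ 355  119   54   54 2297] [381.6 145.6] [215 211 217] [array([ 0.4766, -0.2338]), array([ 0.4777, -0.2333]), array([ 0.4789, -0.2327])]
[  0 134  15  31 239] [  4.6 152.7] [92 90 89] [array([ 0.7243, -0.0108]), array([ 0.7175, -0.0174]), array([ 0.7101, -0.0245])]
[   0  174   55   51 1877] [ 20.5 203.9] [ 91 138 188] [array([0.6713, 0.0054]), array([ 0.6662, -0.0018]), array([ 0.6606, -0.0095])]
[ 289  204   67   21 1016] [321.7 215.8] [ 83 113 168] [array([ 0.4717, -0.1774]), array([ 0.473 , -0.1787]), array([ 0.4744, -0.18  ])]
```

View pics/w9.png

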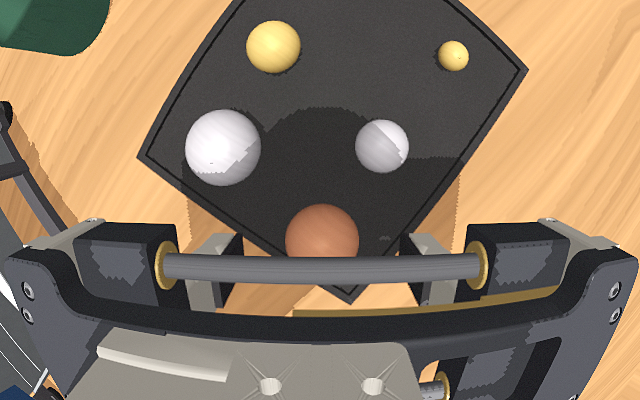

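Call:
servo_tool(rows=[[[-0.001,0.001,0.016],[0,0,0],0],[[0,0,0.016],[0,0,0],0],[[0,0,0],[0,0,0],0],[[0,0,0],[0,0,0],1],[[0,0,0],[0,0,0],1],[[0,0,0],[0,0,0],1],[[0,0,0],[0,0,0],1],[[0,0,0],[0,0,0],1],[[0,0,0],[0,0,0],1],[[0,0,0],[0,0,0],1],[[0,0,0],[0,0,0],1],[[0,0,0],[0,0,0],1],[[0,0,-0.02],[0,0,0],1]])

```text
clock: 22.72
tool_pos: [0.4578, -0.1693, 0.0247]
orientation: [179.8, 0.3, -45.2]
force: [-0.7, 0.0, -4.6]
opening: 0.0438
```

```bash
python3 - <<'E'
from h import *
st(); W=cam('wrist'); im=snap('wrist','w10')
E
```

```text
t 22.72 tcp [ 0.4578 -0.1693  0.0247] rpy [179.75   0.29 -45.21] F [-0.7  0.  -4.6] M [-0.06  0.21  0.03] op 0.0438 q [  2.8  16.9 -36.4  -0.1 -37.1  42.1]
```

View pics/w10.png

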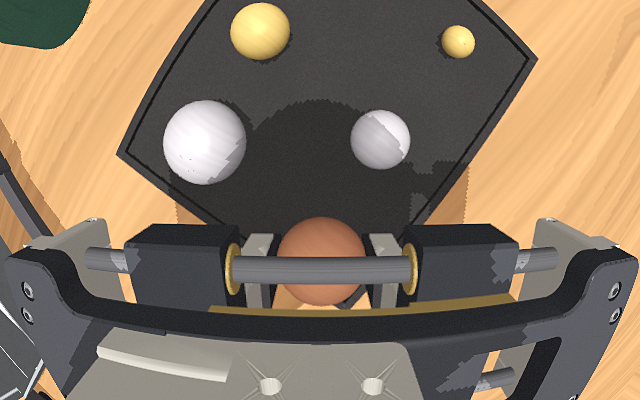

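Call:
servo_tool(rows=[[[0,0,-0.04],[0,0,0],1],[[0,0,-0.04],[0,0,0],1],[[0,0,-0.04],[0,0,0],1],[[0,0,-0.04],[0,0,0],1],[[0,0,-0.04],[0,0,0],1],[[0,0,-0.04],[0,0,0],1],[[0,0,0],[0,0,0],1],[[-0.0077,-0.0393,0],[0,0,0],1],[[-0.0077,-0.0393,0],[0,0,0],1],[[-0.0077,-0.0393,0],[0,0,0],1],[[-0.0077,-0.0393,0],[0,0,0],1],[[-0.0077,-0.0393,0],[0,0,0],1],[[-0.0077,-0.0393,0],[0,0,0],1]])

```text
clock: 23.85
tool_pos: [0.5955, 0.0314, 0.2663]
orientation: [179.9, 0.1, -45.2]
force: [0.4, -1.1, -3.1]
opening: 0.0437
```

Call:
servo_tool(rows=[[[0,0,0],[0,0,1],1],[[0,0,0],[0,0,1],1],[[0,0,0],[0,0,1],1],[[0,0,0],[0,0,1],1],[[0,0,0],[0,0,1],1],[[0,0,0],[0,0,1],1],[[0,0,0],[0,0,1],1],[[0,0,0],[0,0,1],1],[[0,0,0],[0,0,0],1],[[0,0,0],[0,0,0],1]])

```text
clock: 24.68
tool_pos: [0.5949, 0.0296, 0.2665]
orientation: [179.9, -0.0, -93.0]
force: [-0.2, 0.3, -3.0]
opening: 0.044
```

```bash
python3 - <<'E'
from h import *
st(); W=cam('wrist'); im=snap('wrist','w11'); t=snap('top','t6'); snap('scene','s8')
E
```

```text
t 24.68 tcp [0.5949 0.0296 0.2665] rpy [ 1.7991e+02 -1.0000e-02 -9.2960e+01] F [-0.2  0.3 -3. ] M [0.07 0.05 0.01] op 0.044 q [ 21.6  11.8  -6.1  -0.  -72.1 -24.6]
```

View pics/w11.png

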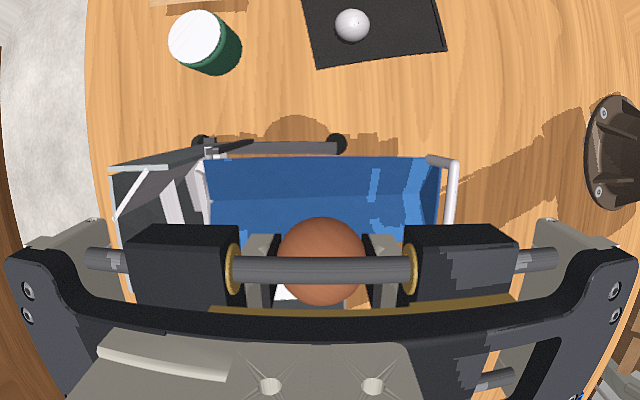

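View pics/s8.png

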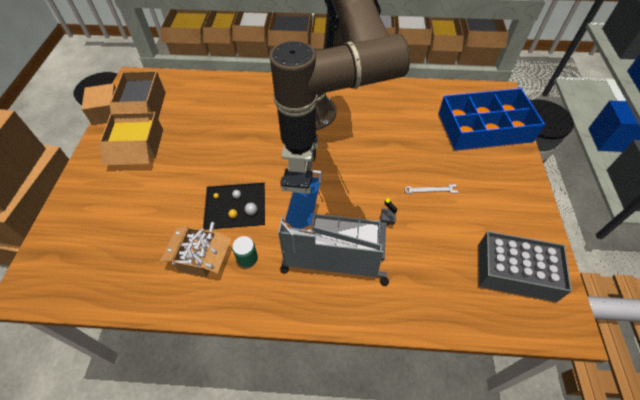

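```bash
python3 - <<'E'
from h import *
W=cam('wrist'); im=cv2.imread('pics/w11.png'); crop(im,190,140,480,230,2.7,'c13')
print('edge hinge',plane('wrist',(204,163),.187,W),'edge rear',plane('wrist',(437,157),.144,W))
print('fold hinge',plane('wrist',(212,198),.158,W),'fold rear',plane('wrist',(415,207),.122,W))
print('handle -y end',plane('wrist',(454,160),.185,W))
E
```

```text
edge hinge [ 0.68740869 -0.0135391   0.187     ] edge rear [ 0.48193389 -0.00306479  0.144     ]
fold hinge [0.69539608 0.0224977  0.158     ] fold rear [0.49694497 0.05177162 0.122     ]
handle -y end [ 0.4822692  -0.00537299  0.185     ]
```

View pics/c13.png

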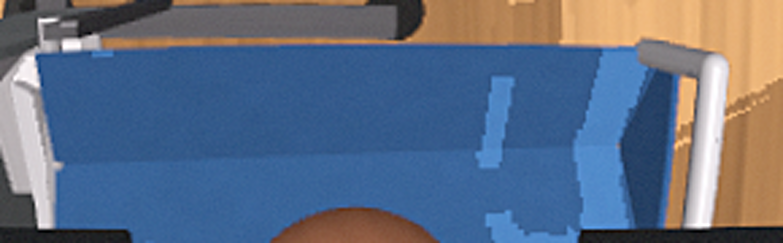

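Call:
servo_tool(rows=[[[-0.001,0,0.036],[0,0,0],1],[[0,0,0.036],[0,0,0],1],[[0,0,0.036],[0,0,0],1],[[0,0,0],[0,0,0],1],[[0,0,0],[0,0,0],1],[[0,0,0],[0,0,0],0.35],[[0,0,0],[0,0,0],0.35],[[0,0,0],[0,0,0],0.35],[[0,0,0],[0,0,0],0.35],[[0,0,-0.04],[0,0,0],0.35],[[0,0,-0.04],[0,0,0],0],[[0,0,-0.04],[0,0,0],0]])

```text
clock: 25.83
tool_pos: [0.5953, 0.0303, 0.2822]
orientation: [-179.9, -0.0, -93.1]
force: [2.4, 0.7, 0.6]
opening: 0.065
```

```bash
python3 - <<'E'
from h import *
st(); im=snap('wrist','w12')
E
```

```text
t 25.83 tcp [0.5953 0.0303 0.2822] rpy [-1.7994e+02 -1.0000e-02 -9.3120e+01] F [2.4 0.7 0.6] M [ 0.14 -0.14  0.01] op 0.065 q [ 21.7  11.4  -4.7   0.  -73.9 -24.8]
```

View pics/w12.png

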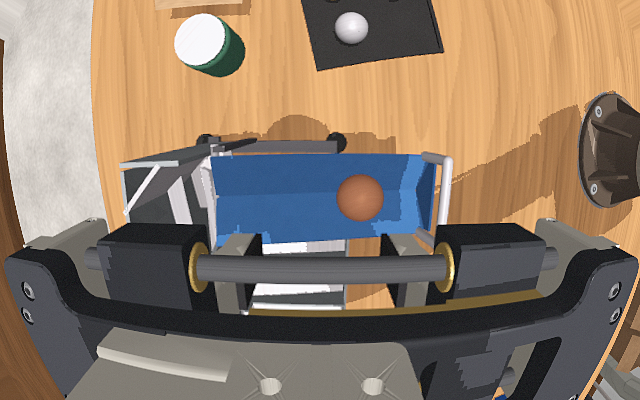

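Call:
servo_tool(rows=[[[0.0403,0.0081,0],[0,0,0],0],[[0.0403,0.0081,0],[0,0,0],0],[[0.0403,0.0081,0],[0,0,0],0],[[0.0403,0.0081,0],[0,0,0],0],[[0.0401,0.0081,0],[0,0,0],0],[[0,0,0.038],[0,0,0],0],[[0,0,0.038],[0,0,0],0],[[0,0,0.038],[0,0,0],0],[[0,0,0.038],[0,0,0],0],[[0,0,0.038],[0,0,0],0],[[0,0,0.038],[0,0,0],0],[[0,0,0.022],[0,0,0],0],[[0,0,0],[0,0,0],0],[[0,0,0],[0,0,0],0],[[0,0,0],[0,0,0],0]])

```text
clock: 27.13
tool_pos: [0.5456, -0.1683, 0.0317]
orientation: [-179.8, -0.0, -93.1]
force: [-0.2, 1.0, 0.0]
opening: 0.0876
```

```bash
python3 - <<'E'
from h import *
st(); print(proj('wrist',[.544,-.1685,.0255])); im=snap('wrist','w13')
E
```

```text
t 27.13 tcp [ 0.5456 -0.1683  0.0317] rpy [-1.7982e+02 -1.0000e-02 -9.3100e+01] F [-0.2  1.   0. ] M [ 0.07  0.09 -0.  ] op 0.0876 q [  2.5  22.3 -26.    0.  -41.6  -5.6]
[323.27225013 243.25327285]
```

View pics/w13.png

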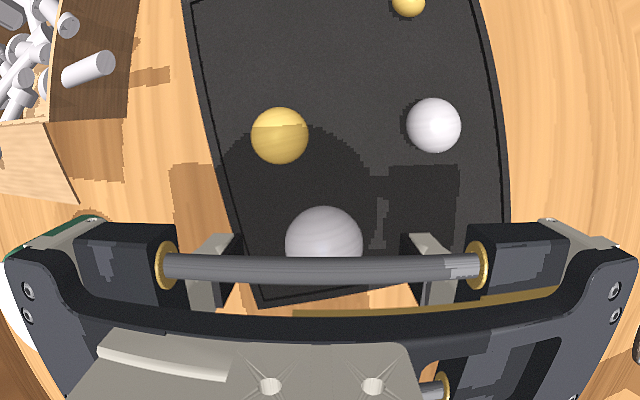

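Call:
servo_tool(rows=[[[0,0.001,0.022],[0,0,0],0],[[0,0,0],[0,0,0],0],[[0,0,0],[0,0,0],1],[[0,0,0],[0,0,0],1],[[0,0,0],[0,0,0],1],[[0,0,0],[0,0,0],1],[[0,0,0],[0,0,0],1],[[0,0,0],[0,0,0],1],[[0,0,0],[0,0,0],1],[[0,0,0],[0,0,0],1],[[0,0,0],[0,0,0],1],[[0,0,-0.039],[0,0,0],1],[[0,0,-0.039],[0,0,0],1],[[0,0,-0.039],[0,0,0],1],[[0,0,-0.039],[0,0,0],1],[[0,0,-0.039],[0,0,0],1],[[0,0,-0.039],[0,0,0],1],[[0,0,-0.03],[0,0,0],1],[[0,0,0],[0,0,0],1]])

```text
clock: 28.77
tool_pos: [0.5453, -0.1688, 0.2784]
orientation: [-179.4, -0.1, -93.1]
force: [1.5, 0.2, -3.0]
opening: 0.0437
```

```bash
python3 - <<'E'
from h import *
st(); delta([.600,.031,.260])
E
```

```text
t 28.77 tcp [ 0.5453 -0.1688  0.2784] rpy [-1.7944e+02 -6.0000e-02 -9.3110e+01] F [ 1.5  0.2 -3. ] M [-0.09 -0.24  0.04] op 0.0437 q [  2.5   8.7  -8.6   0.1 -72.2  -5.7]
shift tool [-0.2025 -0.0436  0.0187] rows>= 5.0
```

Call:
servo_tool(rows=[[[-0.0338,-0.0073,0],[0,0,0],1],[[-0.0338,-0.0073,0],[0,0,0],1],[[-0.0338,-0.0073,0],[0,0,0],1],[[-0.0338,-0.0073,0],[0,0,0],1],[[-0.0338,-0.0073,0],[0,0,0],1],[[-0.0338,-0.0073,0],[0,0,0],1],[[0,0,0],[0,0,0],1],[[0,0,0],[0,0,0],1]])

```text
clock: 29.43
tool_pos: [0.5971, 0.0339, 0.2694]
orientation: [179.8, -0.0, -93.0]
force: [0.1, -1.1, -2.9]
opening: 0.0441
```

```bash
python3 - <<'E'
from h import *
st(); delta([.600,.031,.160]);im=snap('wrist','w14')
E
```

```text
t 29.43 tcp [0.5971 0.0339 0.2694] rpy [ 1.7981e+02 -3.0000e-02 -9.2990e+01] F [ 0.1 -1.1 -2.9] M [-0.07  0.16  0.  ] op 0.0441 q [ 21.9  12.1  -5.4  -0.1 -72.7 -24.9]
shift tool [ 0.0026 -0.0034  0.1094] rows>= 2.6
```

View pics/w14.png

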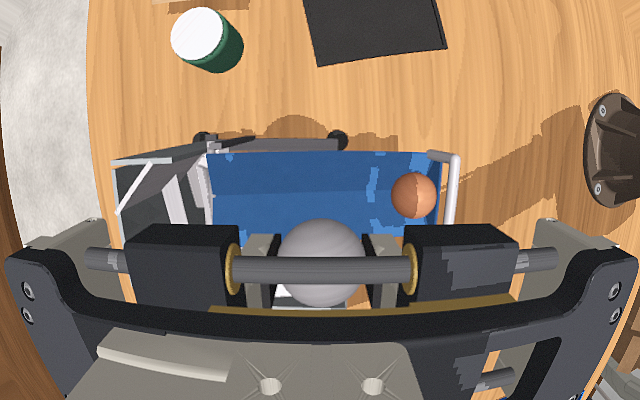

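Call:
servo_tool(rows=[[[0.0026,-0.0034,0.037],[0,0,0],1],[[0,0,0.037],[0,0,0],1],[[0,0,0.036],[0,0,0],1],[[0,0,0],[0,0,0],1],[[0,0,0],[0,0,0],1],[[0,0,0],[0,0,0],0.35],[[0,0,0],[0,0,0],0.35],[[0,0,0],[0,0,0],0.35],[[0,0,0],[0,0,0],0.35],[[0,0,-0.04],[0,0,0],0.35],[[0,0,-0.04],[0,0,0],0],[[0,0,-0.04],[0,0,0],0],[[0,0,0],[0,0,0],0]])

```text
clock: 30.57
tool_pos: [0.6049, 0.0292, 0.2923]
orientation: [-179.1, 0.2, -93.1]
force: [0.8, 0.4, 2.0]
opening: 0.0717
```

```bash
python3 - <<'E'
from h import *
st(); im=snap('wrist','w15'); delta([.565,-.231,.28])
E
```

```text
t 30.57 tcp [0.6049 0.0292 0.2923] rpy [-1.7915e+02  1.5000e-01 -9.3080e+01] F [0.8 0.4 2. ] M [ 0.03 -0.11  0.04] op 0.0717 q [ 21.4  11.5  -3.3   0.2 -74.3 -24.5]
shift tool [0.2622 0.0244 0.0073] rows>= 6.3
```

View pics/w15.png

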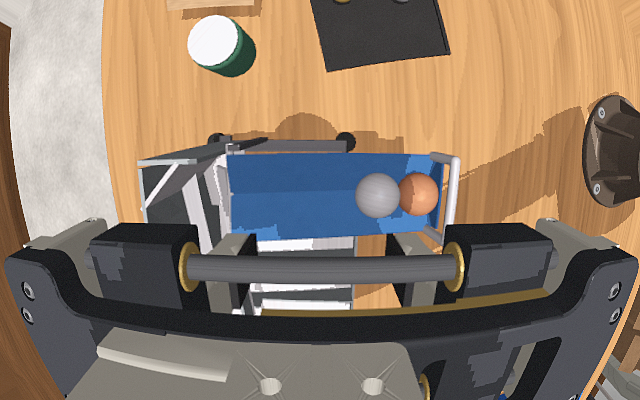

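Call:
servo_tool(rows=[[[0.0375,0.0035,0],[0,0,0],0],[[0.0375,0.0035,0],[0,0,0],0],[[0.0375,0.0035,0],[0,0,0],0],[[0.0375,0.0035,0],[0,0,0],0],[[0.0375,0.0035,0],[0,0,0],0],[[0.0375,0.0035,0],[0,0,0],0],[[0.0375,0.0035,0],[0,0,0],0],[[0,0,0],[0,0,-1],0],[[0,0,0],[0,0,-1],0],[[0,0,0],[0,0,-1],0],[[0,0,0],[0,0,-1],0],[[0,0,0],[0,0,-1],0],[[0,0,0],[0,0,-1],0],[[0,0,0],[0,0,-1],0],[[0,0,0],[0,0,-1],0],[[0,0,0],[0,0,-1],0],[[0,0,0],[0,0,-1],0],[[0,0,0],[0,0,-1],0],[[0,0,0],[0,0,-1],0],[[0,0,0],[0,0,-1],0]])

```text
clock: 32.28
tool_pos: [0.5621, -0.2316, 0.2821]
orientation: [-180.0, -0.0, -14.8]
force: [-0.2, -0.4, 0.3]
opening: 0.0879
```

Call:
servo_tool(rows=[[[0,0,0],[0,0,-1],0],[[0,0,0],[0,0,-1],0],[[0,0,0.038],[0,0,0],0],[[0,0,0.038],[0,0,0],0],[[0,0,0.038],[0,0,0],0],[[0,0,0.038],[0,0,0],0],[[0,0,0.038],[0,0,0],0],[[0,0,0.03],[0,0,0],0],[[0,0,0],[0,0,0],0],[[0,0,0],[0,0,0],0]])

```text
clock: 33.12
tool_pos: [0.5614, -0.2316, 0.061]
orientation: [180.0, 0.2, -3.1]
force: [0.6, -0.3, 1.7]
opening: 0.0876
```

```bash
python3 - <<'E'
from h import *
st(); delta([.565,-.231,.006]);print(proj('wrist',[.565,-.231,.019])); im=snap('wrist','w16')
E
```

```text
t 33.12 tcp [ 0.5614 -0.2316  0.061 ] rpy [ 1.7998e+02  1.7000e-01 -3.1200e+00] F [ 0.6 -0.3  1.7] M [-0.08  0.08 -0.01] op 0.0876 q [ -4.   23.1 -19.5   0.  -47.6  90.9]
shift tool [ 0.0037 -0.0008  0.055 ] rows>= 1.3
[321.17091669 219.36203138]
```

View pics/w16.png

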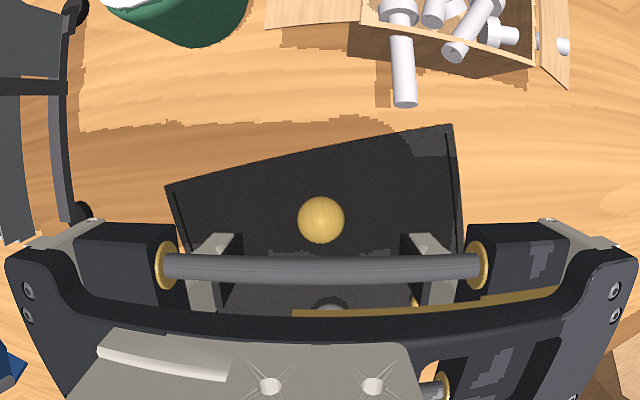

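Call:
servo_tool(rows=[[[0.0035,0,0.028],[0,0,0],0],[[0,0,0.027],[0,0,0],0],[[0,0,0],[0,0,0],0],[[0,0,0],[0,0,0],1],[[0,0,0],[0,0,0],1],[[0,0,0],[0,0,0],1],[[0,0,0],[0,0,0],1],[[0,0,0],[0,0,0],1],[[0,0,0],[0,0,0],1],[[0,0,0],[0,0,0],1],[[0,0,0],[0,0,0],1],[[0,0,0],[0,0,0],1],[[0,0,0],[0,0,0],1],[[0,0,0],[0,0,0],1],[[0,0,-0.039],[0,0,0],1],[[0,0,-0.039],[0,0,0],1],[[0,0,-0.039],[0,0,0],1],[[0,0,-0.039],[0,0,0],1],[[0,0,-0.039],[0,0,0],1],[[0,0,-0.039],[0,0,0],1]])

```text
clock: 34.83
tool_pos: [0.5649, -0.2316, 0.2424]
orientation: [-180.0, 0.0, -3.1]
force: [1.3, -0.1, -2.0]
opening: 0.0303
```

Call:
servo_tool(rows=[[[0,0,-0.03],[0,0,1],1],[[0,0,0],[0,0,1],1],[[0,0,0],[0,0,1],1],[[0,0,0],[0,0,1],1],[[0,0,0],[0,0,1],1],[[0,0,0],[0,0,1],1],[[0,0,0],[0,0,1],1],[[0,0,0],[0,0,1],1],[[0,0,0],[0,0,1],1],[[0,0,0],[0,0,1],1],[[0,0,0],[0,0,1],1],[[0,0,0],[0,0,1],1],[[0,0,0],[0,0,1],1],[[0,0,0],[0,0,1],1],[[0,0,0],[0,0,1],1],[[0,0,0],[0,0,0],1]])

```text
clock: 36.17
tool_pos: [0.5653, -0.2317, 0.27]
orientation: [179.9, 0.0, -93.4]
force: [-0.6, -1.2, -0.7]
opening: 0.0307
```

```bash
python3 - <<'E'
from h import *
st(); delta([.617,.030,.27]);
E
```

```text
t 36.17 tcp [ 0.5653 -0.2317  0.27  ] rpy [ 1.7994e+02  2.0000e-02 -9.3420e+01] F [-0.6 -1.2 -0.7] M [-0.    0.07  0.06] op 0.0307 q [ -4.   13.2  -3.9  -0.  -72.9   0.6]
shift tool [-2.643e-01 -3.600e-02  1.000e-04] rows>= 6.4
```

Call:
servo_tool(rows=[[[-0.0378,-0.0052,0],[0,0,0],1],[[-0.0378,-0.0052,0],[0,0,0],1],[[-0.0378,-0.0052,0],[0,0,0],1],[[-0.0378,-0.0052,0],[0,0,0],1],[[-0.0378,-0.0052,0],[0,0,0],1],[[-0.0378,-0.0052,0],[0,0,0],1],[[-0.0378,-0.0052,0],[0,0,0],1],[[0,0,0],[0,0,0],1],[[0,0,0],[0,0,0],1]])

```text
clock: 36.92
tool_pos: [0.6164, 0.0327, 0.2699]
orientation: [179.9, -0.0, -92.8]
force: [0.6, -0.2, -1.2]
opening: 0.0302
```

```bash
python3 - <<'E'
from h import *
st(); delta([.617,.030,.162]);im=snap('wrist','w17')
E
```

```text
t 36.92 tcp [0.6164 0.0327 0.2699] rpy [ 1.7994e+02 -1.0000e-02 -9.2760e+01] F [ 0.6 -0.2 -1.2] M [-0.04  0.13  0.02] op 0.0302 q [ 21.1  13.8  -3.1  -0.  -73.1 -23.9]
shift tool [ 0.0026 -0.0008  0.1079] rows>= 2.6
```

View pics/w17.png

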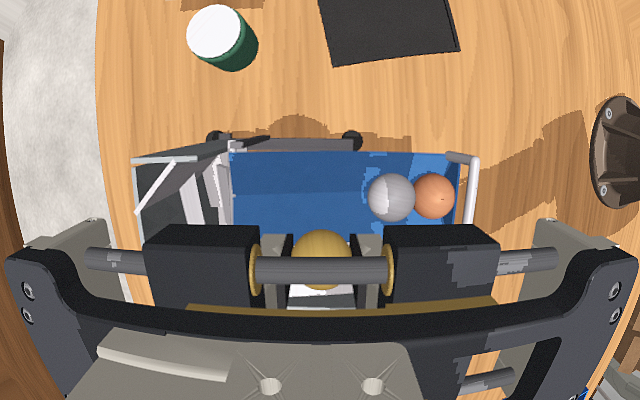

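Call:
servo_tool(rows=[[[0.0026,-0.001,0.036],[0,0,0],1],[[0,0,0.036],[0,0,0],1],[[0,0,0.036],[0,0,0],1],[[0,0,0],[0,0,0],1],[[0,0,0],[0,0,0],1],[[0,0,0],[0,0,0],0.5],[[0,0,0],[0,0,0],0.5],[[0,0,0],[0,0,0],0.5],[[0,0,0],[0,0,0],0.5],[[0,0,-0.04],[0,0,0],0.5],[[0,0,-0.04],[0,0,0],0],[[0,0,-0.04],[0,0,0],0],[[0,0,0],[0,0,0],0],[[0,0,0],[0,0,0],0]])

```text
clock: 38.13
tool_pos: [0.6187, 0.0279, 0.2868]
orientation: [-179.6, 0.1, -93.1]
force: [-0.4, -0.4, -1.6]
opening: 0.0647
```

```bash
python3 - <<'E'
from h import *
st(); im=snap('wrist','w18'); delta([.478,-.2335,.28])
E
```

```text
t 38.13 tcp [0.6187 0.0279 0.2868] rpy [-1.7961e+02  1.3000e-01 -9.3130e+01] F [-0.4 -0.4 -1.6] M [ 0.06  0.15 -0.03] op 0.0647 q [ 20.6  13.3  -1.7   0.  -74.6 -23.8]
shift tool [0.2686 0.1251 0.0036] rows>= 7.1
```

View pics/w18.png

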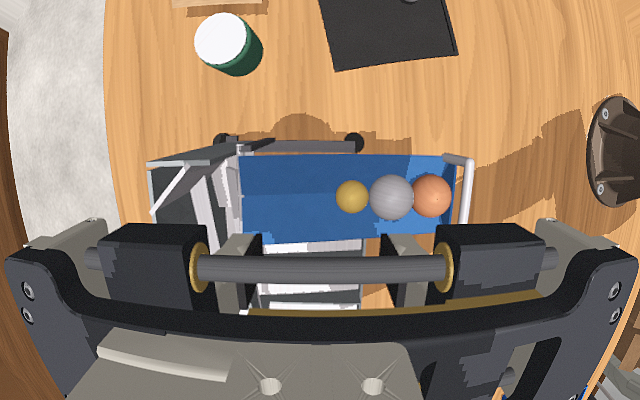

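Call:
servo_tool(rows=[[[0.0336,0.0156,0],[0,0,0],0],[[0.0336,0.0156,0],[0,0,0],0],[[0.0336,0.0156,0],[0,0,0],0],[[0.0336,0.0156,0],[0,0,0],0],[[0.0336,0.0156,0],[0,0,0],0],[[0.0336,0.0156,0],[0,0,0],0],[[0.0336,0.0156,0],[0,0,0],0],[[0.0336,0.0156,0],[0,0,0],0],[[0,0,0.036],[0,0,0],0],[[0,0,0.036],[0,0,0],0],[[0,0,0.036],[0,0,0],0],[[0,0,0.036],[0,0,0],0],[[0,0,0.036],[0,0,0],0],[[0,0,0.036],[0,0,0],0],[[0,0,0],[0,0,0],0],[[0,0,0],[0,0,0],0],[[0,0,0],[0,0,0],0]])

```text
clock: 39.6
tool_pos: [0.4787, -0.2341, 0.0679]
orientation: [-180.0, -0.0, -93.1]
force: [0.4, 0.3, 0.4]
opening: 0.0877
```

```bash
python3 - <<'E'
from h import *
st(); delta([.4777,-.2333,.009],[180,0,-93]);print(proj('wrist',[.4777,-.2333,.019])); im=snap('wrist','w19')
E
```

```text
t 39.6 tcp [ 0.4787 -0.2341  0.0679] rpy [-1.7997e+02 -4.0000e-02 -9.3110e+01] F [0.4 0.3 0.4] M [ 0.01  0.08 -0.02] op 0.0877 q [ -4.9  16.5 -28.8   0.  -44.6   1.8]
shift tool [-0.0008  0.0011  0.0589] rows>= 1.4
turn(6deg) [-0.006 -0.006 -0.018]
[322.01983165 221.63865661]
```

View pics/w19.png

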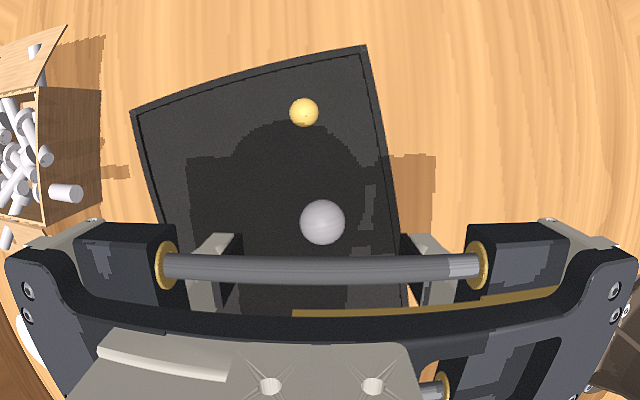

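Call:
servo_tool(rows=[[[-0.0008,0.001,0.03],[0,0,0],0],[[0,0,0.029],[0,0,0],0],[[0,0,0],[0,0,0],0],[[0,0,0],[0,0,0],1],[[0,0,0],[0,0,0],1],[[0,0,0],[0,0,0],1],[[0,0,0],[0,0,0],1],[[0,0,0],[0,0,0],1],[[0,0,0],[0,0,0],1],[[0,0,0],[0,0,0],1],[[0,0,0],[0,0,0],1],[[0,0,0],[0,0,0],1],[[0,0,0],[0,0,0],1],[[0,0,0],[0,0,0],1],[[0,0,-0.039],[0,0,0],1],[[0,0,-0.039],[0,0,0],1],[[0,0,-0.039],[0,0,0],1],[[0,0,-0.039],[0,0,0],1],[[0,0,-0.039],[0,0,0],1],[[0,0,-0.039],[0,0,0],1]])

```text
clock: 41.32
tool_pos: [0.4762, -0.2327, 0.2434]
orientation: [180.0, 0.0, -93.1]
force: [2.0, -1.0, -1.5]
opening: 0.0305
```

```bash
python3 - <<'E'
from h import *
st(); delta([.652,.028,.28]);
E
```

```text
t 41.32 tcp [ 0.4762 -0.2327  0.2434] rpy [ 1.7999e+02  2.0000e-02 -9.3150e+01] F [ 2.  -1.  -1.5] M [ 0.04 -0.17 -0.02] op 0.0305 q [ -4.8   6.2 -16.   -0.  -67.8   1.7]
shift tool [-0.27   -0.1612 -0.0365] rows>= 7.6
```

Call:
servo_tool(rows=[[[-0.03,-0.0179,-0.004],[0,0,0],1],[[-0.03,-0.0179,-0.004],[0,0,0],1],[[-0.03,-0.0179,-0.004],[0,0,0],1],[[-0.03,-0.0179,-0.004],[0,0,0],1],[[-0.03,-0.0179,-0.004],[0,0,0],1],[[-0.03,-0.0179,-0.004],[0,0,0],1],[[-0.03,-0.0179,-0.004],[0,0,0],1],[[-0.03,-0.0179,-0.004],[0,0,0],1],[[-0.03,-0.0179,-0.004],[0,0,0],1],[[0,0,0],[0,0,0],1],[[0,0,0],[0,0,0],1]])

```text
clock: 42.23
tool_pos: [0.653, 0.0296, 0.2761]
orientation: [179.9, -0.0, -93.0]
force: [0.1, -1.3, -0.8]
opening: 0.0306
```

```bash
python3 - <<'E'
from h import *
st(); delta([.652,.0279,.172],[180,0,-93.3]);im=snap('wrist','w20')
W=cam('wrist')
E
```

```text
t 42.23 tcp [0.653  0.0296 0.2761] rpy [ 1.7988e+02 -2.0000e-02 -9.3020e+01] F [ 0.1 -1.3 -0.8] M [-0.    0.19  0.02] op 0.0306 q [ 19.6  17.2   2.3  -0.  -75.2 -22.7]
shift tool [0.0017 0.0006 0.1041] rows>= 2.5
turn(6deg) [ 0.02  -0.004  0.047]
```

View pics/w20.png

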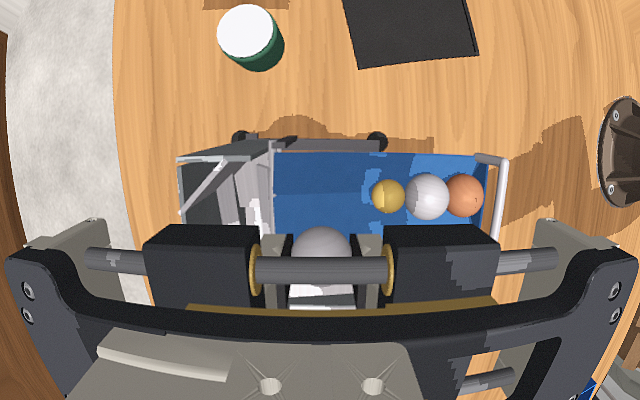

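Call:
servo_tool(rows=[[[0.0015,0.0005,0.035],[0,0,0],1],[[0,0,0.035],[0,0,0],1],[[0,0,0.033],[0,0,0],1],[[0,0,0],[0,0,0],1],[[0,0,0],[0,0,0],1],[[0,0,0],[0,0,0],0.5],[[0,0,0],[0,0,0],0.5],[[0,0,0],[0,0,0],0.5],[[0,0,0],[0,0,0],0.5],[[0,0,-0.04],[0,0,0],0.5],[[0,0,-0.04],[0,0,0],0.5],[[0,0,-0.03],[0,0,0],0],[[0,0,0],[0,0,0],0],[[0,0,0],[0,0,0],0]])

```text
clock: 43.45
tool_pos: [0.6533, 0.0267, 0.2884]
orientation: [-179.7, 0.1, -93.1]
force: [0.1, -0.7, -1.0]
opening: 0.0584
```

```bash
python3 - <<'E'
from h import *
st(); im=snap('wrist','w21'); delta([.4865,-.311,.28])
E
```

```text
t 43.45 tcp [0.6533 0.0267 0.2884] rpy [-1.7966e+02  1.2000e-01 -9.3130e+01] F [ 0.1 -0.7 -1. ] M [0.01 0.16 0.03] op 0.0584 q [ 19.4  16.6   3.    0.  -76.  -22.5]
shift tool [0.3462 0.1471 0.0054] rows>= 9.0
```

View pics/w21.png

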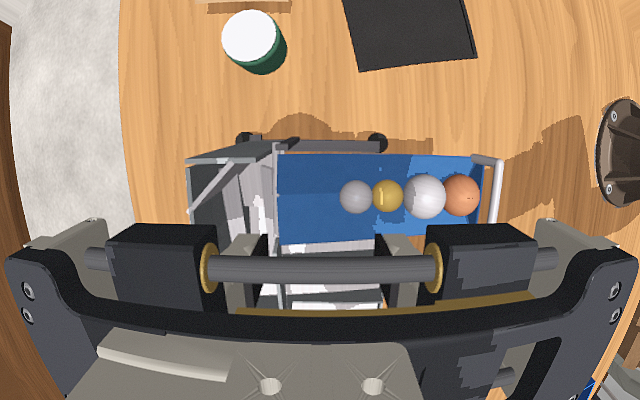

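Call:
servo_tool(rows=[[[0.0385,0.0163,0],[0,0,0],0.5],[[0.0385,0.0163,0],[0,0,0],0.5],[[0.0385,0.0163,0],[0,0,0],0.5],[[0.0385,0.0163,0],[0,0,0],0.5],[[0.0385,0.0163,0],[0,0,0],0.5],[[0.0385,0.0163,0],[0,0,0],0.5],[[0.0385,0.0163,0],[0,0,0],0.5],[[0.0385,0.0163,0],[0,0,0],0.5],[[0.0385,0.0163,0],[0,0,0],0.5],[[0,0,0.037],[0,0,0],0.5],[[0,0,0.037],[0,0,0],0.5],[[0,0,0.037],[0,0,0],0.5],[[0,0,0.037],[0,0,0],0.5],[[0,0,0.037],[0,0,0],0.5],[[0,0,0.037],[0,0,0],0.5],[[0,0,0],[0,0,0],0.5],[[0,0,0],[0,0,0],0.5],[[0,0,0],[0,0,0],0.5]])

```text
clock: 45.0
tool_pos: [0.488, -0.3109, 0.064]
orientation: [-180.0, -0.0, -93.1]
force: [1.0, -0.1, 0.5]
opening: 0.0438
```

```bash
python3 - <<'E'
from h import *
st(); delta([.4865,-.311,.006],[180,0,-93]);print(proj('wrist',[.4865,-.311,.013])); im=snap('wrist','w22')
W=cam('wrist'); m=((im.max(2)>85)).astype(np.uint8); m[235:]=0
n,l,s,c=cv2.connectedComponentsWithStats(m)
for i in range(1,n):
    if 200<s[i,4]<3000: print(s[i],np.round(plane('wrist',c[i],.013,W)[:2],4))
E
```

```text
t 45.0 tcp [ 0.488  -0.3109  0.064 ] rpy [-1.7996e+02 -5.0000e-02 -9.3100e+01] F [ 1.  -0.1  0.5] M [0.02 0.   0.02] op 0.0438 q [-13.1  20.5 -23.3   0.1 -46.2  10. ]
shift tool [0.0002 0.0016 0.058 ] rows>= 1.4
turn(6deg) [-0.007 -0.008 -0.017]
[322.69318475 219.4293325 ]
[310 207  28  28 632] [ 0.4868 -0.3097]
```

View pics/w22.png

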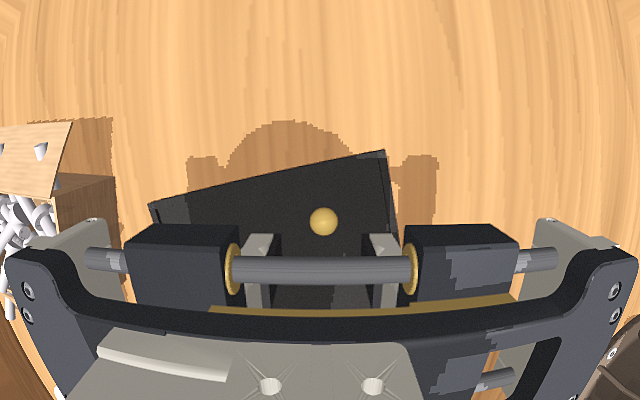

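Call:
servo_tool(rows=[[[-0.0005,0.0013,0.03],[0,0,0],0.5],[[0,0,0.028],[0,0,0],0.5],[[0,0,0],[0,0,0],0.5],[[0,0,0],[0,0,0],1],[[0,0,0],[0,0,0],1],[[0,0,0],[0,0,0],1],[[0,0,0],[0,0,0],1],[[0,0,0],[0,0,0],1],[[0,0,0],[0,0,0],1],[[0,0,0],[0,0,0],1],[[0,0,-0.039],[0,0,0],1],[[0,0,-0.039],[0,0,0],1],[[0,0,-0.039],[0,0,0],1],[[0,0,-0.039],[0,0,0],1],[[0,0,-0.039],[0,0,0],1],[[0,0,-0.039],[0,0,0],1],[[0,0,-0.039],[0,0,0],1]])

```text
clock: 46.47
tool_pos: [0.4852, -0.3096, 0.2797]
orientation: [-180.0, 0.0, -93.1]
force: [1.7, 0.6, -0.3]
opening: 0.0179
```

```bash
python3 - <<'E'
from h import *
st(); delta([.660,.0275,.28]);
E
```

```text
t 46.47 tcp [ 0.4852 -0.3096  0.2797] rpy [-1.7999e+02  2.0000e-02 -9.3150e+01] F [ 1.7  0.6 -0.3] M [-0.06 -0.12 -0.01] op 0.0179 q [-13.1   9.5  -7.4  -0.  -73.1   9.9]
shift tool [-3.462e-01 -1.561e-01 -2.000e-04] rows>= 9.1
```

Call:
servo_tool(rows=[[[-0.0346,-0.0156,0],[0,0,0],1],[[-0.0346,-0.0156,0],[0,0,0],1],[[-0.0346,-0.0156,0],[0,0,0],1],[[-0.0346,-0.0156,0],[0,0,0],1],[[-0.0346,-0.0156,0],[0,0,0],1],[[-0.0346,-0.0156,0],[0,0,0],1],[[-0.0346,-0.0156,0],[0,0,0],1],[[-0.0346,-0.0156,0],[0,0,0],1],[[-0.0346,-0.0156,0],[0,0,0],1],[[-0.0346,-0.0156,0],[0,0,0],1],[[0,0,0],[0,0,-1],1],[[0,0,0],[0,0,-1],1],[[0,0,0],[0,0,-1],1],[[0,0,0],[0,0,-1],1],[[0,0,0],[0,0,-1],1],[[0,0,0],[0,0,-1],1],[[0,0,0],[0,0,-1],1],[[0,0,0],[0,0,-1],1],[[0,0,0],[0,0,-1],1],[[0,0,0],[0,0,-1],1]])

```text
clock: 48.13
tool_pos: [0.6603, 0.027, 0.2772]
orientation: [180.0, 0.0, -32.9]
force: [0.0, -0.0, -1.6]
opening: 0.018
```

Call:
servo_tool(rows=[[[0,0,0],[0,0,-1],1],[[0,0,0],[0,0,-1],1],[[0,0,0],[0,0,-1],1],[[0,0,0],[0,0,-1],1],[[0,0,0],[0,0,-1],1],[[0,0,0],[0,0,0],1],[[0,0,0],[0,0,0],1]])

```text
clock: 48.72
tool_pos: [0.6604, 0.0271, 0.2773]
orientation: [180.0, 0.0, -3.3]
force: [0.9, -0.4, -0.5]
opening: 0.0179
```

```bash
python3 - <<'E'
from h import *
st(); im=snap('wrist','w23');t=snap('top','t7');s=snap('scene','s9'); crop(s,250,120,430,300,4,'c14'); delta([.660,.0275,.183],[180,0,-3.3])
E
```

```text
t 48.72 tcp [0.6604 0.0271 0.2773] rpy [ 1.80e+02  3.00e-02 -3.33e+00] F [ 0.9 -0.4 -0.5] M [-0.05  0.15 -0.03] op 0.0179 q [ 19.2  17.8   3.3  -0.  -75.5  67.5]
shift tool [-0.0005 -0.0004  0.0945] rows>= 2.3
turn(6deg) [0.001 0.003 0.001]
```

View pics/w23.png

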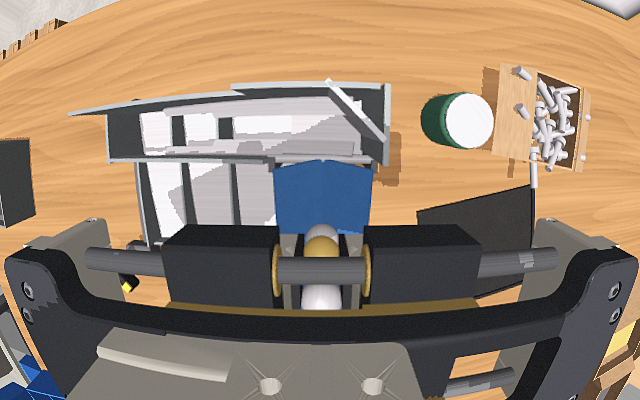

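View pics/t7.png

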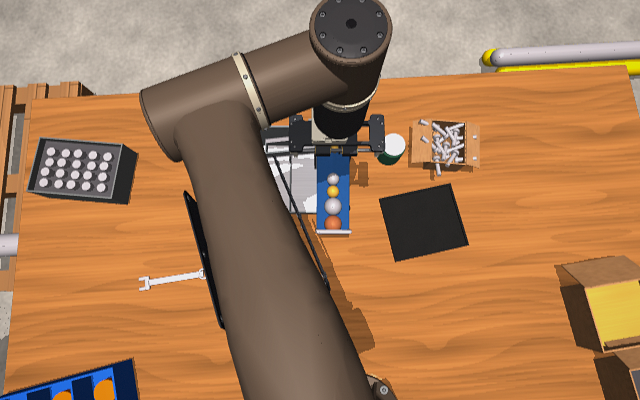

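```bash
python3 - <<'E'
from h import *
im=cv2.imread('pics/t7.png'); crop(im,300,140,370,250,6,'c15')
for p in ((333,179),(332.5,191),(333,206),(333,223)): print(plane('top',p,.16))
E
```

```text
[0.62241636 0.02614051 0.16      ]
[0.59088026 0.02963941 0.16      ]
[0.55187253 0.03109854 0.16      ]
[0.50852415 0.03414519 0.16      ]
```

View pics/c15.png

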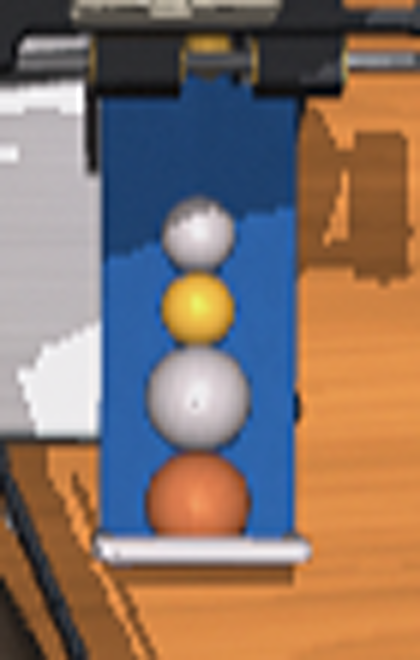

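Call:
servo_tool(rows=[[[0,0,0.035],[0,0,0],1],[[0,0,0.035],[0,0,0],1],[[0,0,0.029],[0,0,0],1],[[0,0,0],[0,0,0],1],[[0,0,0],[0,0,0],1],[[0,0,0],[0,0,0],1],[[0,0,0],[0,0,0],0.7],[[0,0,0],[0,0,0],0.7],[[0,0,0],[0,0,0],0.7],[[0,0,0],[0,0,0],0.7],[[0,0,0],[0,0,0],0.7]])

```text
clock: 49.78
tool_pos: [0.6608, 0.0271, 0.1793]
orientation: [-180.0, -0.1, -3.1]
force: [0.1, 0.1, -0.0]
opening: 0.026
```

Call:
servo_tool(rows=[[[0,0,-0.03],[0,0,0],0.7],[[0,0,-0.04],[0,0,0],0.5],[[0,0,-0.04],[0,0,0],0.3],[[-0.04,0,0],[0,0,0],0],[[-0.04,0,0],[0,0,0],0],[[-0.04,0,0],[0,0,0],0],[[-0.04,0,0],[0,0,0],0],[[-0.0,0,0],[0,0,0],0],[[-0.0,0,0],[0,0,0],0],[[-0.0,0,0],[0,0,0],0]])

```text
clock: 50.62
tool_pos: [0.5011, 0.036, 0.2895]
orientation: [-180.0, -0.1, -3.1]
force: [0.7, 0.1, -1.0]
opening: 0.0804
```

```bash
python3 - <<'E'
from h import *
st(); im=snap('wrist','w24');t=snap('top','t8');crop(t,200,110,360,250,4.5,'c16')
E
```

```text
t 50.62 tcp [0.5011 0.036  0.2895] rpy [-1.7996e+02 -1.1000e-01 -3.1100e+00] F [ 0.7  0.1 -1. ] M [-0.13  0.1  -0.01] op 0.0804 q [ 26.6   1.8 -14.8   0.  -73.3  60.3]
```

View pics/w24.png

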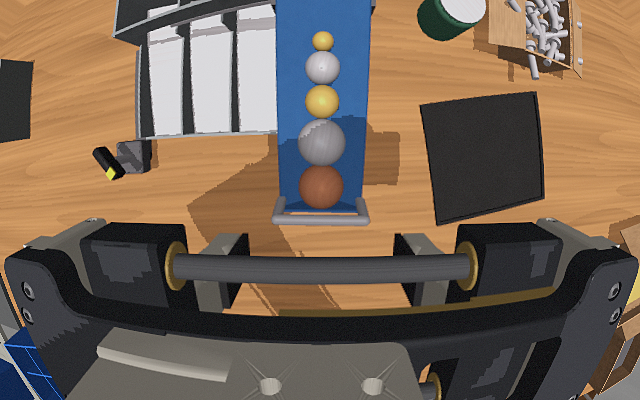

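View pics/c16.png

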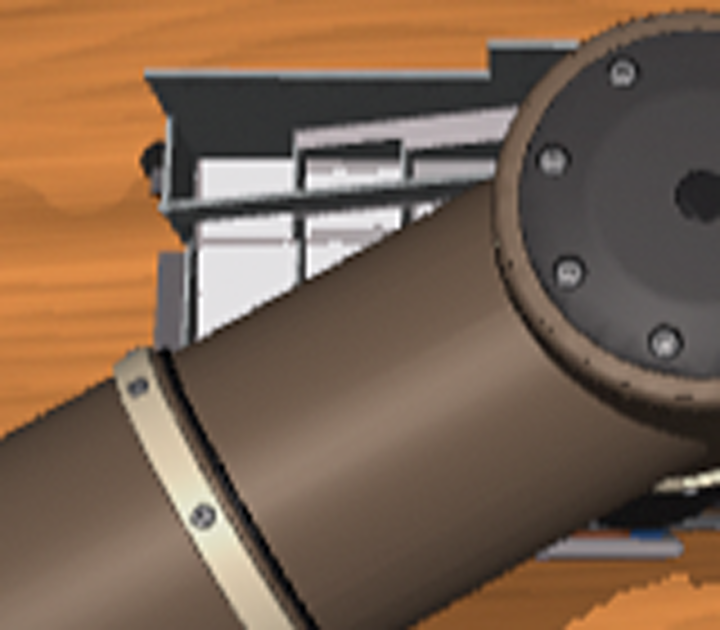

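```bash
python3 - <<'E'
from h import *
W=cam('wrist'); im=cv2.imread('pics/w24.png'); crop(im,260,180,390,240,6,'c17')
T=cam('top')
for z in (.181,.184,.187): print(plane('wrist',(321,218),z,W), plane('wrist',(276,218),z,W),plane('wrist',(367,218),z,W))
# handle in t7 (top) 
a=(300+97/6-.4,140+548/6-.4);b=(300+309/6-.4,140+548/6-.4)
for z in (.181,.184,.187): print(plane('top',a,z,T),plane('top',b,z,T))
m=((a[0]+b[0])/2,a[1]); print(tri([('wrist',(321,218),W),('top',m,T)]))
E
```

```text
[0.48558303 0.03783737 0.181     ] [0.48776384 0.07856698 0.181     ] [ 0.48314463 -0.00380503  0.181     ]
[0.48653326 0.03778563 0.184     ] [0.48868944 0.07805552 0.184     ] [ 0.48412238 -0.00338675  0.184     ]
[0.48748348 0.03773388 0.187     ] [0.48961505 0.07754405 0.187     ] [ 0.48510013 -0.00296847  0.187     ]
[0.48872901 0.07871071 0.181     ] [ 0.48343645 -0.0076022   0.181     ]
[0.48837466 0.07872604 0.184     ] [ 0.48309929 -0.0073064   0.184     ]
[0.4880203  0.07874136 0.187     ] [ 0.48276214 -0.00701059  0.187     ]
(array([0.4860234 , 0.03673097, 0.18296811]), [0.0010873044522146935, 0.0010873044522146948])
```

View pics/c17.png

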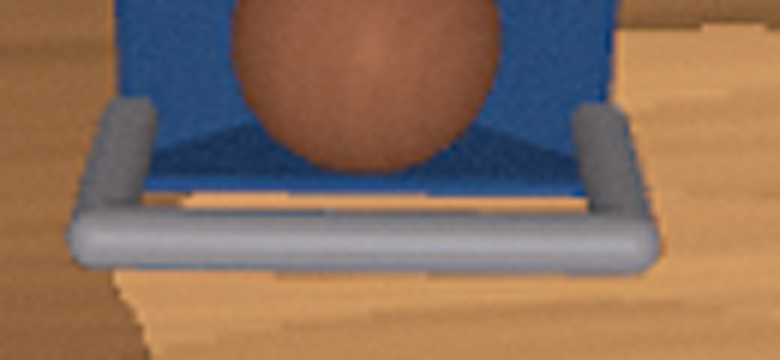

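Call:
servo_tool(rows=[[[-0.0157,-0.0018,0],[0,0,0],0],[[0,0,0],[0,0,1],0],[[0,0,0],[0,0,1],0],[[0,0,0],[0,0,1],0],[[0,0,0],[0,0,1],0],[[0,0,0],[0,0,1],0],[[0,0,0],[0,0,1],0],[[0,0,0],[0,0,1],0],[[0,0,0],[0,0,1],0],[[0,0,0],[0,0,1],0],[[0,0,0],[0,0,1],0],[[0,0,0],[0,0,1],0],[[0,0,0],[0,0,1],0],[[0,0,0],[0,0,1],0],[[0,0,0],[0,0,1],0],[[0,0,0],[0,0,1],0],[[0,0,0.035],[0,0,0],0],[[0,0,0],[0,0,0],0],[[0,0,0],[0,0,0],0]])

```text
clock: 52.3
tool_pos: [0.485, 0.038, 0.2522]
orientation: [179.8, -0.1, -93.1]
force: [0.4, 0.4, -0.6]
opening: 0.0876
```

```bash
python3 - <<'E'
from h import *
st(); im=snap('wrist','w25'); print(proj('wrist',[.4855,.037,.183])); delta([.4855,.037,.173],[180,0,-93.3])
E
```

```text
t 52.3 tcp [0.485  0.038  0.2522] rpy [ 1.7976e+02 -1.4000e-01 -9.3140e+01] F [ 0.4  0.4 -0.6] M [ 0.01  0.06 -0.02] op 0.0876 q [ 27.7   1.7 -19.8   0.  -68.8 -30.8]
[320.71253427 210.45307166]
shift tool [0.0011 0.0002 0.0807] rows>= 1.9
turn(6deg) [ 0.014 -0.016  0.03 ]
```

View pics/w25.png

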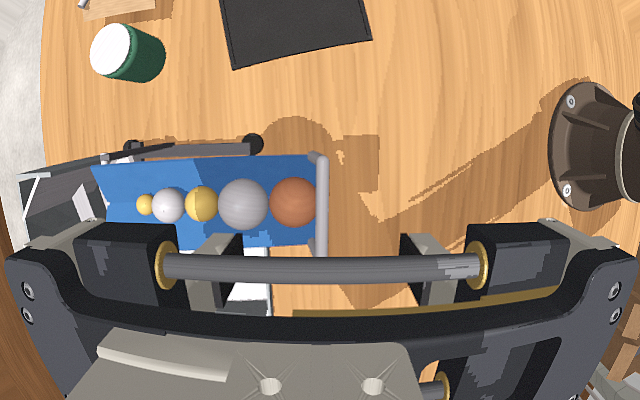

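Call:
servo_tool(rows=[[[0,0,0.03],[0,0,0],0],[[0,0,0.03],[0,0,0],0],[[0,0,0.018],[0,0,0],0],[[0,0,0],[0,0,0],0],[[0,0,0],[0,0,0],0]])

```text
clock: 52.77
tool_pos: [0.4863, 0.0386, 0.1766]
orientation: [-180.0, -0.0, -93.1]
force: [0.3, 0.8, 1.0]
opening: 0.0876
```

```bash
python3 - <<'E'
from h import *
st(); im=snap('wrist','w26')
E
```

```text
t 52.77 tcp [0.4863 0.0386 0.1766] rpy [-1.7996e+02 -2.0000e-02 -9.3100e+01] F [0.3 0.8 1. ] M [0.03 0.25 0.02] op 0.0876 q [ 27.7   5.1 -26.6   0.1 -58.3 -30.8]
```

View pics/w26.png

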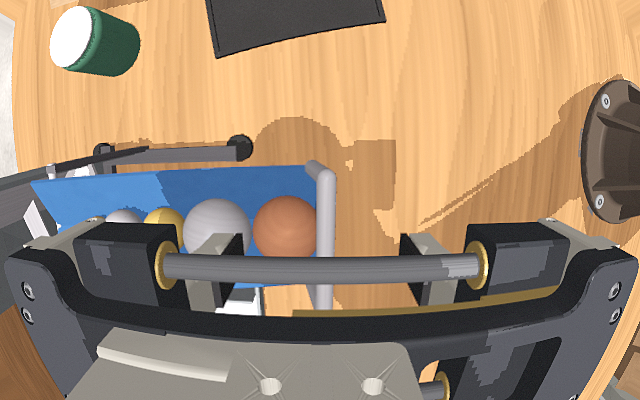

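Call:
servo_tool(rows=[[[0,0.001,0.003],[0,0,0],0],[[0,0,0],[0,0,0],1],[[0,0,0],[0,0,0],1],[[0,0,0],[0,0,0],1],[[0,0,0],[0,0,0],1],[[0,0,0],[0,0,0],1],[[0,0,0],[0,0,0],1],[[0,0,0],[0,0,0],1],[[0,0,0],[0,0,0],1],[[0,0,0],[0,0,0],1],[[0,0,0],[0,0,0],1],[[0,0,0],[0,0,0],1],[[0,0,0],[0,0,0],1],[[0,0,0],[0,0,0],1],[[0,0,0],[0,0,0],1],[[0,0,0],[0,0,0],1],[[0,0,0],[0,0,0],1]])

```text
clock: 54.23
tool_pos: [0.4843, 0.0385, 0.1726]
orientation: [-180.0, 0.0, -93.1]
force: [0.0, -0.0, -1.1]
opening: 0.0092
```

```bash
python3 - <<'E'
from h import *
st(); im=snap('wrist','w27'); im=snap('scene','s10'); crop(im,250,120,430,300,4,'c18')
R=.2201
for f in range(0,40,2):
    x=-R*np.cos(np.radians(5.5+f))+R*np.cos(np.radians(5.5)); z=R*np.sin(np.radians(5.5+f))-R*np.sin(np.radians(5.5)); print(f,round(x,4),round(z,4),end=' | ')
E
```

```text
t 54.23 tcp [0.4843 0.0385 0.1726] rpy [-180.      0.    -93.14] F [ 0.  -0.  -1.1] M [-0.   -0.   -0.03] op 0.0092 q [ 27.8   5.2 -27.1  -0.  -57.8 -30.9]
0 0.0 0.0 | 2 0.0009 0.0076 | 4 0.002 0.0152 | 6 0.0034 0.0228 | 8 0.0051 0.0303 | 10 0.007 0.0377 | 12 0.0092 0.0451 | 14 0.0116 0.0524 | 16 0.0143 0.0596 | 18 0.0172 0.0667 | 20 0.0204 0.0737 | 22 0.0239 0.0805 | 24 0.0275 0.0873 | 26 0.0314 0.0939 | 28 0.0355 0.1004 | 30 0.0399 0.1067 | 32 0.0445 0.1129 | 34 0.0493 0.1189 | 36 0.0542 0.1247 | 38 0.0594 0.1304 |
```

View pics/w27.png

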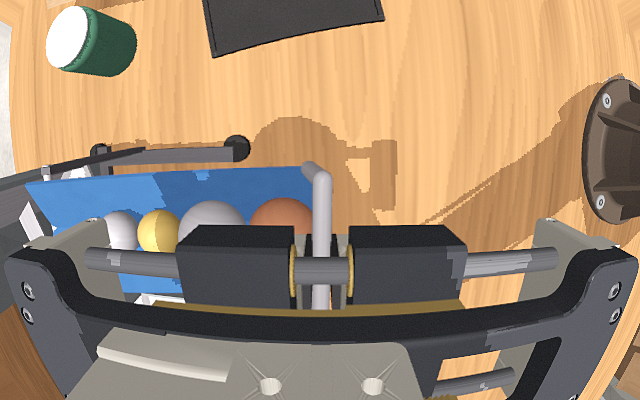

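Call:
servo_tool(rows=[[[0,-0.0004,-0.0038],[0,0,0],1],[[0,-0.0005,-0.0038],[0,0,0],1],[[0,-0.0005,-0.0038],[0,0,0],1],[[0,-0.0006,-0.0038],[0,0,0],1],[[0,-0.0007,-0.0038],[0,0,0],1],[[0,-0.0007,-0.0038],[0,0,0],1],[[0,-0.0008,-0.0038],[0,0,0],1],[[0,-0.0009,-0.0037],[0,0,0],1],[[0,-0.0009,-0.0037],[0,0,0],1],[[0,-0.001,-0.0037],[0,0,0],1],[[0,-0.0011,-0.0037],[0,0,0],1],[[0,-0.0011,-0.0037],[0,0,0],1],[[0,-0.0012,-0.0036],[0,0,0],1],[[0,-0.0012,-0.0037],[0,0,0],1],[[0,-0.0013,-0.0036],[0,0,0],1],[[0,-0.0014,-0.0036],[0,0,0],1],[[0,0,0],[0,0,0],1],[[0,0,0],[0,0,0],1]])

```text
clock: 55.83
tool_pos: [0.4982, 0.0376, 0.231]
orientation: [179.9, -0.0, -93.2]
force: [4.7, -2.1, -11.7]
opening: 0.0087
```

```bash
python3 - <<'E'
from h import *
st(); im=snap('wrist','w28')
E
```

```text
t 55.83 tcp [0.4982 0.0376 0.231 ] rpy [ 1.7991e+02 -2.0000e-02 -9.3170e+01] F [  4.7  -2.1 -11.7] M [-0.59 -1.8  -0.1 ] op 0.0087 q [ 26.9   3.7 -20.5  -0.  -65.9 -30. ]
```

View pics/w28.png

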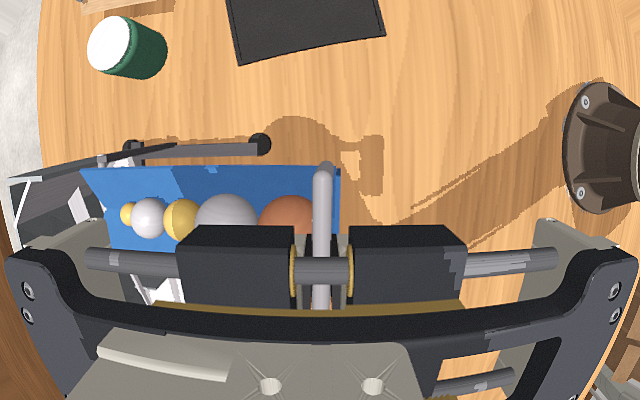

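Call:
servo_tool(rows=[[[0,-0.0007,-0.0018],[0,0,0],1],[[0,-0.0007,-0.0018],[0,0,0],1],[[0,-0.0007,-0.0018],[0,0,0],1],[[0,-0.0008,-0.0018],[0,0,0],1],[[0,-0.0008,-0.0018],[0,0,0],1],[[0,-0.0008,-0.0017],[0,0,0],1],[[0,-0.0008,-0.0017],[0,0,0],1],[[0,-0.0008,-0.0017],[0,0,0],1],[[0,0,0],[0,0,0],1],[[0,0,0],[0,0,0],1]])

```text
clock: 56.72
tool_pos: [0.5047, 0.0372, 0.2459]
orientation: [180.0, -0.0, -93.2]
force: [4.3, -3.5, -8.0]
opening: 0.0086
```

```bash
python3 - <<'E'
from h import *
st(); im=snap('wrist','w29');im=snap('scene','s11'); crop(im,250,120,430,300,4,'c18')
E
```

```text
t 56.72 tcp [0.5047 0.0372 0.2459] rpy [ 1.7999e+02 -2.0000e-02 -9.3150e+01] F [ 4.3 -3.5 -8. ] M [-0.9  -1.58 -0.11] op 0.0086 q [ 26.5   3.7 -18.5   0.  -67.8 -29.7]
```

View pics/w29.png

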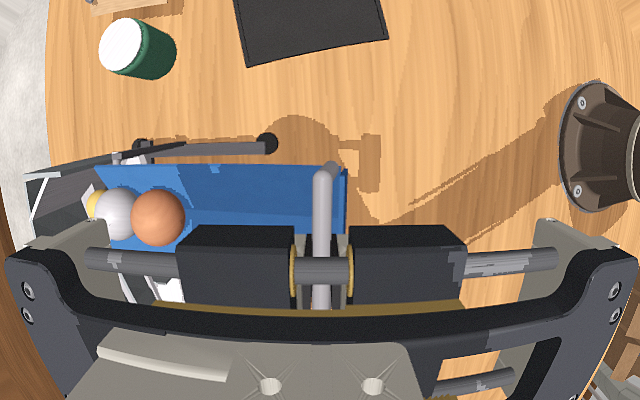

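View pics/c18.png

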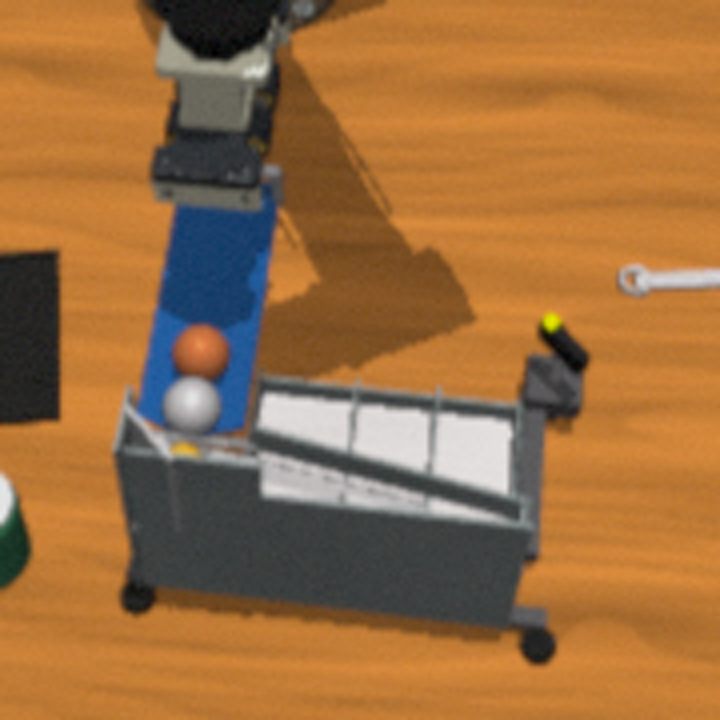

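Call:
servo_tool(rows=[[[0,0,0],[0,0,0],1],[[0,0,0],[0,0,0],1],[[0,0,0],[0,0,0],1],[[0,0,0],[0,0,0],1],[[0,0,0],[0,0,0],1],[[0,0,0],[0,0,0],1],[[0,0,0],[0,0,0],1],[[0,0,0],[0,0,0],1],[[0,0,0],[0,0,0],1],[[0,0,0],[0,0,0],1]])

```text
clock: 57.65
tool_pos: [0.5049, 0.0372, 0.2464]
orientation: [-180.0, -0.0, -93.1]
force: [4.9, -3.3, -5.8]
opening: 0.0086
```

```bash
python3 - <<'E'
from h import *
st(); im=snap('wrist','w30');im=snap('scene','s12'); crop(im,250,120,430,300,4,'c19')
E
```

```text
t 57.65 tcp [0.5049 0.0372 0.2464] rpy [-1.7996e+02 -2.0000e-02 -9.3140e+01] F [ 4.9 -3.3 -5.8] M [-0.93 -1.5  -0.07] op 0.0086 q [ 26.5   3.7 -18.5   0.  -67.8 -29.7]
```

View pics/w30.png

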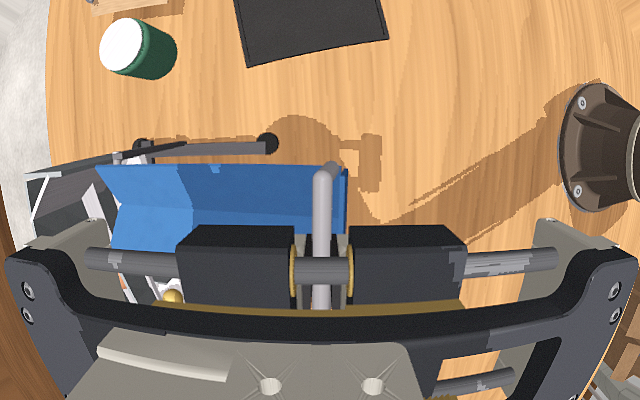

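View pics/c19.png

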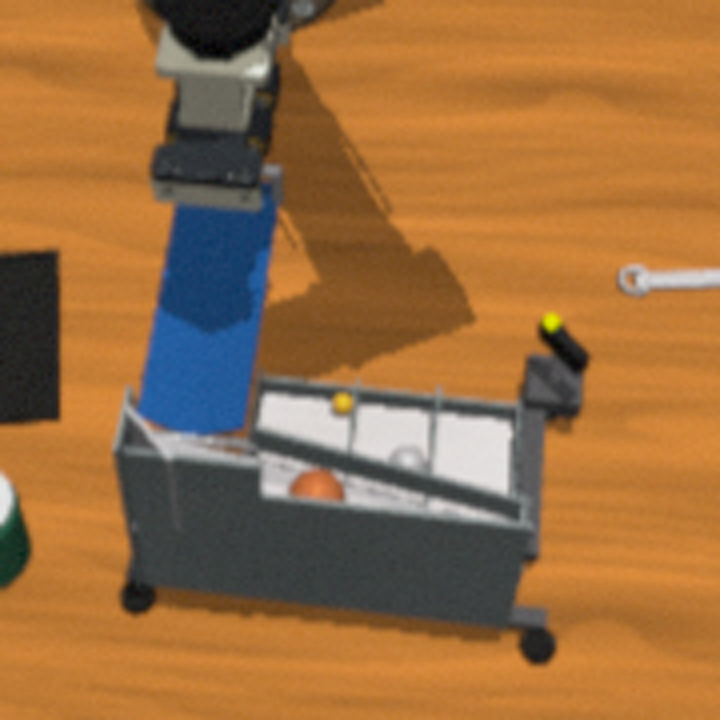

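Call:
servo_tool(rows=[[[0,-0.0017,-0.0034],[0,0,0],1],[[0,-0.0018,-0.0034],[0,0,0],1],[[0,-0.0018,-0.0034],[0,0,0],1],[[0,-0.0018,-0.0034],[0,0,0],1],[[0,-0.0019,-0.0033],[0,0,0],1],[[0,-0.002,-0.0033],[0,0,0],1],[[0,0,0],[0,0,0],1],[[0,0,0],[0,0,0],1],[[0,0,0],[0,0,0],1],[[0,0,0],[0,0,0],1],[[0,0,0],[0,0,0],1],[[0,0,0],[0,0,0],1],[[0,0,0],[0,0,0],1],[[0,0,0],[0,0,0],1]])

```text
clock: 58.92
tool_pos: [0.5155, 0.0366, 0.2664]
orientation: [180.0, -0.0, -93.1]
force: [3.4, -3.3, -6.0]
opening: 0.0089
```

```bash
python3 - <<'E'
from h import *
st(); im=snap('wrist','w31');im=snap('scene','s13'); crop(im,250,120,430,300,4,'c20')
E
```

```text
t 58.92 tcp [0.5155 0.0366 0.2664] rpy [ 1.7999e+02 -2.0000e-02 -9.3140e+01] F [ 3.4 -3.3 -6. ] M [-1.32 -1.34 -0.08] op 0.0089 q [ 25.9   4.1 -15.4   0.  -70.5 -29. ]
```

View pics/c20.png

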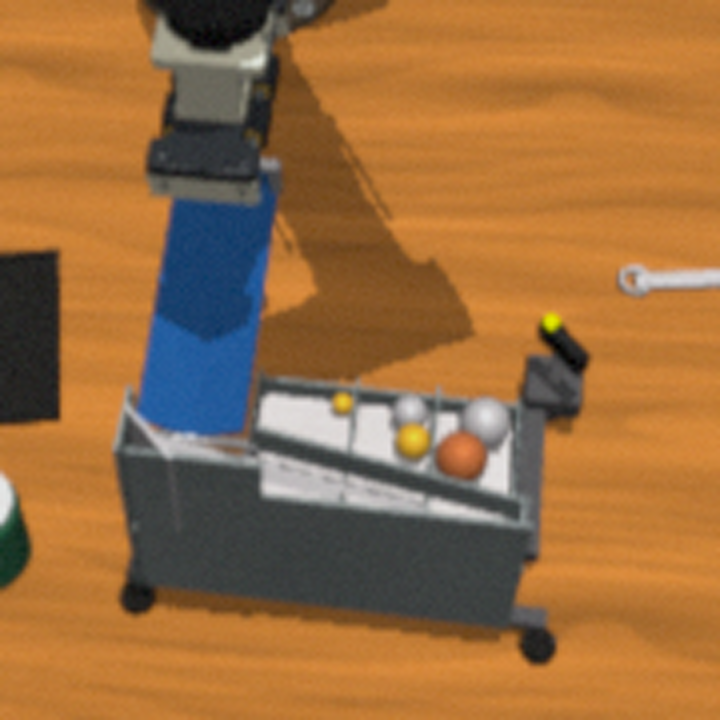

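Call:
servo_tool(rows=[[[0,0.002,0.0033],[0,0,0],1],[[0,0.0019,0.0033],[0,0,0],1],[[0,0.0018,0.0034],[0,0,0],1],[[0,0.0018,0.0034],[0,0,0],1],[[0,0.0018,0.0034],[0,0,0],1],[[0,0.0017,0.0034],[0,0,0],1],[[0,0.0016,0.0035],[0,0,0],1],[[0,0.0016,0.0035],[0,0,0],1],[[0,0.0015,0.0035],[0,0,0],1],[[0,0.0014,0.0035],[0,0,0],1],[[0,0.0014,0.0036],[0,0,0],1],[[0,0.0013,0.0036],[0,0,0],1],[[0,0.0012,0.0037],[0,0,0],1],[[0,0.0012,0.0036],[0,0,0],1],[[0,0.0011,0.0037],[0,0,0],1],[[0,0.0011,0.0037],[0,0,0],1],[[0,0.001,0.0037],[0,0,0],1],[[0,0.0009,0.0037],[0,0,0],1],[[0,0.0009,0.0037],[0,0,0],1],[[0,0.0008,0.0038],[0,0,0],1]])

```text
clock: 60.68
tool_pos: [0.4874, 0.0385, 0.195]
orientation: [180.0, 0.0, -93.1]
force: [-4.5, 0.3, -1.7]
opening: 0.0089
```

Call:
servo_tool(rows=[[[0,0.0007,0.0038],[0,0,0],1],[[0,0.0007,0.0038],[0,0,0],1],[[0,0.0006,0.0038],[0,0,0],1],[[0,0.0005,0.0038],[0,0,0],1],[[0,0.0005,0.0038],[0,0,0],1],[[0,0.0002,0.0019],[0,0,0],1],[[0,0,0],[0,0,0],1],[[0,0,0],[0,0,0],1]])

```text
clock: 61.35
tool_pos: [0.4843, 0.0386, 0.1744]
orientation: [180.0, 0.0, -93.1]
force: [-3.8, 1.6, -0.8]
opening: 0.0088
```

```bash
python3 - <<'E'
from h import *
st()
E
```

```text
t 61.35 tcp [0.4843 0.0386 0.1744] rpy [179.98   0.   -93.14] F [-3.8  1.6 -0.8] M [ 0.44  1.95 -0.06] op 0.0088 q [ 27.8   5.1 -26.9  -0.  -58.  -30.9]
```

Down by about 1.5 mm more, then I'll open and lift straight up.

Call:
servo_tool(rows=[[[0,0,0.0018],[0,0,0],1],[[0,0,0],[0,0,0],1],[[0,0,0],[0,0,0],0.8],[[0,0,0],[0,0,0],0.6],[[0,0,0],[0,0,0],0.4],[[0,0,0],[0,0,0],0.3],[[0,0,0],[0,0,0],0.3],[[0,0,0],[0,0,0],0.3],[[0,0,0],[0,0,0],0.3],[[0,0,-0.02],[0,0,0],0.3],[[0,0,-0.04],[0,0,0],0.3],[[0,0,-0.04],[0,0,0],0.3],[[0,0,-0.04],[0,0,0],0.3],[[0.04,0,0],[0,0,0],0.3],[[0.04,0,0],[0,0,0],0.3],[[0.04,0,0],[0,0,0],0.3],[[0.04,0,0],[0,0,0],0.3],[[0.04,0,0],[0,0,0],0.3],[[0.04,0,0],[0,0,0],0.3],[[0.04,0,0],[0,0,0],0.3]])

```text
clock: 63.02
tool_pos: [0.4687, -0.243, 0.313]
orientation: [-180.0, -0.0, -93.1]
force: [1.5, 0.2, -0.4]
opening: 0.0612
```

Call:
servo_tool(rows=[[[0.04,0,0],[0,0,0],0.3],[[0.04,0,0],[0,0,0],0.3],[[0,0,0],[0,0,0],0.3],[[0,0,0],[0,0,0],0.3],[[0,0,0],[0,0,0],0.3],[[0,0,0],[0,0,0],0.3],[[0,0,0],[0,0,0],0.3],[[0,0,0],[0,0,0],0.3],[[0,0,0],[0,0,0],0.3],[[0,0,0],[0,0,0],0.3]])

```text
clock: 63.85
tool_pos: [0.465, -0.3203, 0.313]
orientation: [-180.0, -0.0, -93.1]
force: [0.3, -0.4, 0.0]
opening: 0.061
```

```bash
python3 - <<'E'
from flow import *
st(); t=snap('top','t9'); s=snap('scene','s14'); crop(s,190,120,430,300,3.3,'c21'); crop(t,130,110,480,300,2.2,'c22'); m('s14'); print(np.round(flow('s14')[:,1],2))
T=cam('top')
A=cv2.cvtColor(cv2.imread('pics/a_top.png'),6);B=cv2.cvtColor(t,6)
p=np.float32([[391,147],[445,145],[175,280],[145,284],[205,272]])[:,None]
q,_,e=cv2.calcOpticalFlowPyrLK(A,B,p,None,winSize=(21,21)); print(np.round((q-p)[:,0],2),e.ravel())
A=cv2.cvtColor(cv2.imread('pics/a_scene.png'),6);B=cv2.cvtColor(s,6)
p=np.float32([[244,251],[200,250],[430,189],[296,169],[321,171],[309,170]])[:,None]
q,_,e=cv2.calcOpticalFlowPyrLK(A,B,p,None,winSize=(21,21)); print(np.round((q-p)[:,0],2),e.ravel())
E
```

```text
t 63.85 tcp [ 0.465  -0.3203  0.313 ] rpy [-179.97   -0.    -93.07] F [ 0.3 -0.4  0. ] M [-0.    0.14 -0.03] op 0.061 q [-14.7   7.6  -5.4  -0.  -77.   11.6]
s14 med dy 1.016 mean [0.568 1.074]
[1.12 1.28 0.47 0.69 1.32 1.08 0.56 0.64 1.11 0.96 0.55 3.12]
[[-2.000e-01  2.400e-01]
 [ 1.033e+01 -4.400e+00]
 [-2.000e-01  2.000e-02]
 [-1.200e-01  1.000e-02]
 [ 6.000e-02 -4.000e-02]] [17.034935 68.63442  18.805485 18.793297 17.945011]
[[ 0.03  0.06]
 [ 0.01  0.  ]
 [ 0.16 -0.  ]
 [-0.13  0.37]
 [-0.54  0.17]
 [-0.51  0.21]] [2.397463  2.9788125 3.0016298 6.565618  3.012259  3.4205642]
```

View pics/c21.png

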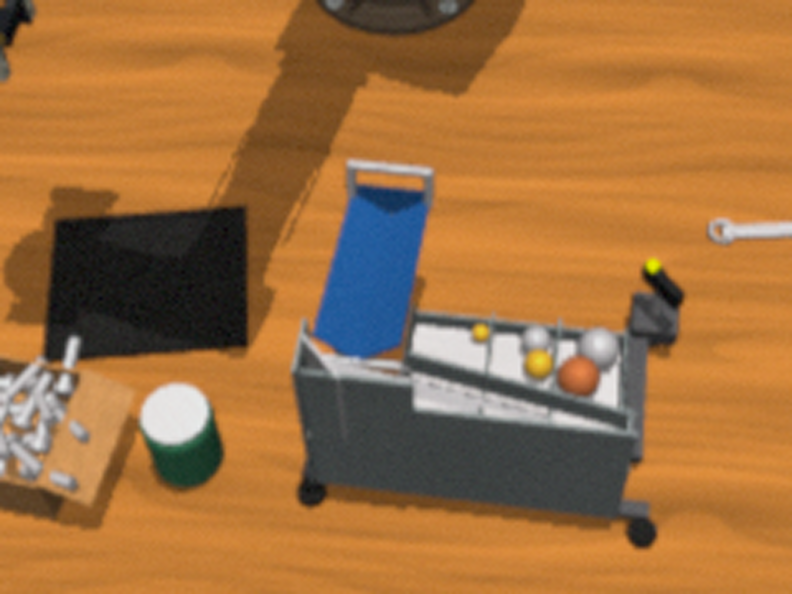

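View pics/c22.png

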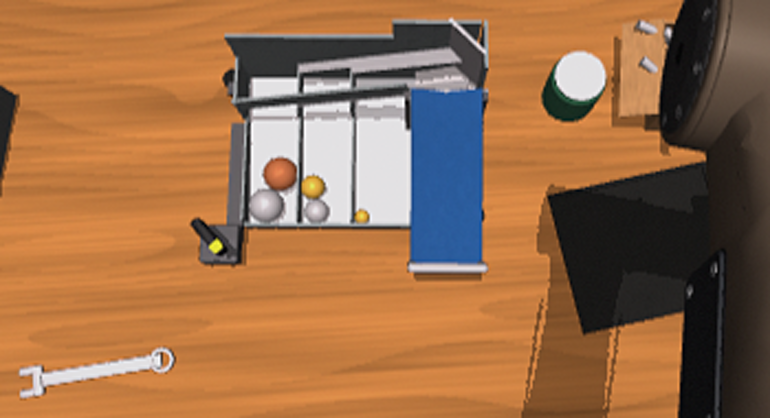

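```bash
python3 -c "
from plant import ctrl; print(ctrl.close_job())"
```

```text
the job is handed in; nothing more can be done
None
```

The job is done and handed in at about 64 s on the robot's clock. No verdict is reported.

- **Levelling foot:** I turned the knob about 315° clockwise in two grips. The corner's rise in the scene camera levelled off over the last 24° or so and was the same after release and at the end. I judged it firm from that. The wrist torque showed no clear stiffening, so there was no second sign.
- **Loading and sorting:** Balls 2, 3, 4, 5 and 6 were present. I loaded them in single file, the 45 mm ones first and the 20 mm one last. Tipping the trough slowly to about 26° emptied it, and no ball strayed.
- **Last checks:**
  - The final pictures show the 20 mm ball in bin_20, both 32 mm balls in bin_32 and both 45 mm balls in bin_45.
  - The trough is back at rest, the mat is empty and the gripper is clear of everything.
  - The tin, the wrench and the carton show no shift beyond about 0.25 pixel. The carton was partly hidden by the arm in the top view, where the tracking failed, so I checked it in the scene view only.

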